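Fit two plug-in modules, then ready the screwdriver over the captive screw

TASK

Finish assembling the small controller on the bench: set the two loose grey plug-in modules upright into the two empty bays of the aluminium chassis, each in the bay of its own width, pressed fully home and only then let go. Then draw the screwdriver out of the sloping tool stand, turn it plumb with its blade down, and finish while still holding it like that, its tip raised a couple of centimetres clear above the captive screw on top of the wider module you fitted, ready to drive it. Leave the marker and the brush in the stand and the solder spool where it is.

Things in the scene. Friction and masses are not known exactly. Their poses are not given: they have to be found in the camera images.
- chassis: fixed open aluminium tray, 58 mm deep (its x), 161 mm long (its y) plus flat end ears, walls 28 mm high, floor 5 mm thick; origin at the centre of its underside. From its +y end: a fitted 44 mm module, empty wide bay, empty narrow bay, a fitted 27 mm module (fitted ones are part of it, 77 mm high, 81 with screws). Ribs 16 mm high part the bays. Yaw up to 0.35 rad either way
- wide_bay (a point): centre of the floor of the wide bay, 5 mm above the bench; the bay is 44 mm wide (chassis y) and 52 mm deep (chassis x), 2 mm of play on every side of the wide module; axes as the chassis
- narrow_bay (a point): centre of the floor of the narrow bay, 5 mm above the bench; the bay is 31 mm wide (chassis y) and 52 mm deep (chassis x), 2 mm of play on every side of the narrow module; axes as the chassis
- wide_module_center (a point): centre (half-way up) of the wide loose module: grey upright block, 48 mm deep (its x), 40 mm wide (its y), 72 mm high (its z), 0.1 to 0.2 kg; lowest 7 mm tapered 3 mm on each side; a screw head 4 mm high stands at the middle of its top. Upright on the bench, yaw up to 0.5 rad either way; fits its bay either way round, its x along the chassis x
- narrow_module_center (a point): centre (half-way up) of the narrow loose module: like the wide one but 27 mm wide (its y); 48 mm deep (its x), 72 mm high (its z), with a screw head on top too
- wide_module_foot (a point): centre of the underside of the wide module, 36 mm below its centre, same axes
- narrow_module_foot (a point): centre of the underside of the narrow module, 36 mm below its centre, same axes
- wide_screw (a point): top of the captive screw head (8 mm across) on the wide module, on its middle, 76 mm above its underside; same axes as the module
- tool_stand: fixed sloping tool stand: wooden block, 176 mm long (its y), between steel end plates 106 mm high; origin under the bore mouths on the bench, z up. Three bores 62 mm apart in a row slope 36 degrees from upright: going up they lean to the stand's -x, towards the robot. Middle bore: the screwdriver; at +y a marker standing out 40 mm; at -y a brush standing out 50 mm. Yaw 0.1 to 0.5 rad
- bore_mouth (a point): middle of the mouth of the screwdriver's bore (7 mm across, 62 mm through the block), 85 mm above the bench; axes as the stand
- bore_end (a point): point on that bore's axis 83 mm below its mouth, where the blade tip is at the start; axes as the stand
- handle_center (a point): middle of the screwdriver's handle (95 mm long, 22 mm across, whole tool 178 mm and 0.05 kg). Its y axis runs along the tool from blade to butt. In the stand the handle's lower end rests on the bore's mouth with the whole shank (83 mm, 4 mm thick) in the bore, a few degrees of play; draw it out along its y axis. Butt 47.5 mm above, blade tip 130.5 mm below this point along y
- blade_tip (a point): tip of the screwdriver's blade; same axes as the handle (y along the tool, towards the butt)
- screwdriver: the screwdriver as a body; y along the tool towards the butt; origin 6 mm above the handle's lower end and 11.5 mm off the tool's axis
- wide_module: the wide module as a body; origin at the centre of its underside, z up
- narrow_module: the narrow module as a body; origin at the centre of its underside, z up
- stand_marker: loose felt marker, 130 mm long, in the stand's +y bore; leave it there
- stand_brush: loose flat brush, 140 mm long, in the stand's -y bore; leave it there
- bench_spool: loose solder spool on the bench behind the chassis, 59 x 72 x 41 mm; leave it
Not all that is in view belongs to the job. Leave any green or orange look-alike of the wide_module alone.

How it is judged:
On the way, in this order (a step that is already met when the one before it is completed fails the run):
1. both modules stand fully home in their own bays, let go (horizontal distance between wide_module_foot and wide_bay below 0.006 m and z of wide_module_foot in the frame of wide_bay below 0.0025 m and angle between each of wide_module_foot, narrow_module_foot's own z axis and vertical below 0.06 rad and angle between the x axis of each of wide_module_foot, narrow_module_foot and the x axis of chassis, either way round below 0.15 rad and horizontal distance between narrow_module_foot and narrow_bay below 0.006 m and z of narrow_module_foot in the frame of narrow_bay below 0.0025 m and contact force between each of wide_module, narrow_module and the fingers below 0.1 N), for 0.2 s.
2. the gripper has drawn the screwdriver clear of its bore (contact force between screwdriver and the fingers above 2 N and distance between blade_tip and bore_end above 0.09 m and contact force between screwdriver and tool_stand below 0.05 N), for 0.1 s.
At the end, for the whole second after the job is handed in: Both modules upright in their own bays (foot within 6 mm of the bay's centre, 2.5 mm of its floor, turned under 0.15 rad), let go. Fingers alone hold the screwdriver still, blade down, within 0.14 rad of plumb, tip within 10 mm sideways of the wide module's screw and 6 to 45 mm above it (all of step 1 and contact force between screwdriver and the fingers above 2 N and contact force between screwdriver and tool_stand below 0.05 N and contact force between screwdriver and chassis below 0.05 N and contact force between screwdriver and wide_module below 0.05 N and contact force between screwdriver and narrow_module below 0.05 N and angle between screwdriver's own y axis and vertical below 0.14 rad and z of handle_center in the frame of wide_screw above 0.1 m and horizontal distance between blade_tip and wide_screw below 0.01 m and z of blade_tip in the frame of wide_screw between 0.006 and 0.045 m and linear speed of screwdriver below 0.03 m/s); the arm keeps its last pose, push and grip.
It fails at once if the marker is disturbed (moved more than 25 mm) (distance of stand_marker from where it was at the start of the episode above 0.025 m).
It fails at once if the brush is disturbed (moved more than 25 mm) (distance of stand_brush from where it was at the start of the episode above 0.025 m).
It fails at once if the solder spool is disturbed (moved more than 25 mm) (distance of bench_spool from where it was at the start of the episode above 0.025 m).
It fails at once if the wide module is dropped into its bay (let go more than 15 mm above the bay's floor) (horizontal distance between wide_module_foot and wide_bay below 0.015 m and z of wide_module_foot in the frame of wide_bay above 0.015 m and contact force between wide_module and the fingers below 0.05 N).
It fails at once if the narrow module is dropped into its bay (let go more than 15 mm above the bay's floor) (horizontal distance between narrow_module_foot and narrow_bay below 0.015 m and z of narrow_module_foot in the frame of narrow_bay above 0.015 m and contact force between narrow_module and the fingers below 0.05 N).
It also fails if it takes over 64 s, if anything falls off the work surface, if the arm or the gripper's body presses on something with over 40 N, if the wrist force passes 120 N, or if a joint passes its speed limit or range.

ROBOT

A 7-joint arm with a two-finger parallel gripper is mounted at the origin on a cart in front of the work surface, level with it; the furniture and walls round the work are solid. World frame = base frame: x ahead of the robot, y to its left, z up, the work surface at z = 0. Lengths are in m, angles in rad, forces in N, time in s.
With the tool pointing down it reaches from about 0.425 to 0.875 m from the base axis. Payload 4.7 kg.
Tool frame: the origin (TCP) lies midway between the tips of the shut fingers; the grasp point (between the pads) lies 19 mm behind it; x points along the fingers, y is the direction in which the jaws open and shut, and the axes are right-handed (so a half turn about x gives the same grasp; the last joint's range is limited). The gripper opens to 87 mm and grips with 3 to 60 N. Pads are 19 mm wide; open, the fingers measure 117 mm over their backs; the gripper's body (75 mm by 190 mm) begins 51 mm behind the grasp point.
Start: joints at [-1.184, 0.321, -0.07, 1.45, 0.023, 1.371, -0.057], TCP at [0.237, 0.605, 0.223] pointing down, gripper open.
Joint ranges: [-2.86, 2.86], [-0.3, 2.09], [-1.38, 1.24], [0.06, 2.45], [-1.56, 4.7], [0.09, 2.05], [-2.69, 2.69]. Speed limits (rad/s): [2.57, 2.57, 3.14, 3.14, 3.14, 3.14, 3.14].

INTERFACE

Orientations are given as a rotation vector (axis times angle).
In Python, from bench import ctrl gives the robot as it stands. The module is installed in compiled form; this text tells all that it offers.
- The arm moves only by the tool servo_tool, never from a script. Its arguments are lists of equal length, an entry for each row: "dp": the shift along the tool's x, y, z in units of 25 mm (1.0 is 25 mm), a list of three; "yaw": the turn about the tool's x in units of 6 degrees (1.0 is 6 degrees). A call has exactly 5 rows; each row shifts and turns the commanded pose from where the row before left it, along the tool's axes as they then stand; what a row does not reach is not made up. A row lasts 1/10 s, in which the tool goes at most 50 mm and 8.59 degrees, less where a joint would pass 70% of its speed; a pose out of reach is approached as far as the arm can. A call is refused whole if a number of a shift passes 1 or a number of a turn 1, either way. A call with a gripper value outside its range is refused whole. "fingers" is the opening, from 0 (shut) to 1 (fully open), set as the call begins (left out, the last holds). The fingers move at their own pace and stop on an object; "grip_force" is the grip in N (left out, the last holds). Time passes only in rows, so rows that do not move let the fingers close, or fill a call up. It gives the time, the measured TCP pose, the force and the opening at its end, in the units of the state.
- ctrl.get_state(): the state, without advancing time (a new reading comes with each control period).
- ctrl.get_image(name): name is "side" or "top" or "wrist"; returns (picture, depth): 384x512x3 uint8, red, green, blue; 384x512 float32, m along the optical axis (not along the pixel's ray), 0 where there is no reading.
- ctrl.camera_info(name): a dict with "fx", "fy", "cx", "cy" (pixels), "extrinsics" (4x4, takes a point from world to camera coordinates); the wrist camera has in their place "hand_eye" (4x4, takes a point from camera to tool coordinates, whose origin is the TCP and whose axes are the tool frame's). Camera axes: x right, y down, z forward; pixel columns grow to the right and rows downward; lengths in m; the calibration is good to about 2 mm. A picture is of the moment at which its call begins: read the wrist's pose just before it. camera_info takes no time and is no camera call.
- ctrl.close_job(): hands the job in, once; it reports no verdict.
Trained networks look in the newest picture that a camera, given by its name, has taken for a name from the list of things; names that differ only in an ending like _2 or _b are one class to them, and where a whole thing is asked for, a point or a joint stands for the part that bears it (a point fixed in the world has none). Each returns a list of dicts, best first, with "score" (0 to 1); they miss things now and then, are a little off and sometimes report something else, mostly with a low value. They report only what shows in the picture. A call takes as long as a camera call. They do not tell look-alikes from the thing itself.
- ctrl.search_frame(camera, label): "extent" ([left, top, right, bottom] in pixels, round what is visible of it).
- ctrl.cut_out(camera, label): "region" (384x512 bool, what is visible of it) and "extent" ([left, top, right, bottom] in pixels, round what is visible of it).
The state is a dict: "time": time; "joint_positions": joint angles; "qd": joint speeds; "joint_torque": joint torques, N m; "position": TCP position; "tool_rot": TCP orientation; "ft_force": force on the tool from outside, world axes, zero at the start; "torque": the same for the moment, N m; "grip_width": opening from 0.0 (shut) to 1.0 (fully open).
Only numpy, scipy, OpenCV 4.12 (cv2) and the standard library are available. Lean on these libraries where they do the work, as an engineer would, in place of code of your own. Each camera call takes 0.05 s, during which the arm holds its last target.

## Working session

There is one attempt and no reset: what is moved stays moved. The work goes in short steps, Python scripts to look and compute and a tool call to move; the robot and the scene stay as the last step left them, time stands still between calls to the robot, and variables do not carry over. Pictures are saved under pics/ and viewed, and the job is handed in when it is done.

Besides the shell and the picture viewer there is one more tool, called after "Emit:" as name(argument=value, ...), one argument or row to a line, values as JSON. servo_tool: Moves the arm, as the interface text tells. Its arguments: {"type":"object","properties":{"dp":{"type":"array","items":{"type":"array","items":{"type":"number"}}},"yaw":{"type":"array","items":{"type":"number"}},"fingers":{"type":"number"},"grip_force":{"type":"number"}},"required":["dp","yaw"]}

```bash
mkdir -p pics; cat > h.py <<'E'
import numpy as np,cv2
from bench import ctrl
from scipy.spatial.transform import Rotation as R
def st():
    s=ctrl.get_state(); return s
def grab(n,tag):
    s=ctrl.get_state()
    im,d=ctrl.get_image(n)
    cv2.imwrite(f'pics/{tag}.png',cv2.cvtColor(im,cv2.COLOR_RGB2BGR)); np.savez(f'pics/{tag}.npz',im=im,d=d,p=s['position'],r=s['tool_rot'])
    return im,d,s
def T(n,s=None):
    c=ctrl.camera_info(n)
    if 'extrinsics' in c: return np.linalg.inv(np.array(c['extrinsics']))
    M=np.eye(4);M[:3,:3]=R.from_rotvec(s['tool_rot']).as_matrix();M[:3,3]=s['position']
    return M@np.array(c['hand_eye'])
def cloud(n,d,s=None):
    c=ctrl.camera_info(n); v,u=np.mgrid[:384,:512]
    P=np.stack([(u-c['cx'])/c['fx']*d,(v-c['cy'])/c['fy']*d,d,np.ones_like(d)],-1)
    W=(P@T(n,s).T)[...,:3]; W[d<=0]=np.nan
    return W
E
python3 - <<'E'
from h import *
s=st();print(s)
for n in ['side','top','wrist']:
    im,d,s=grab(n,n+'0'); c=ctrl.camera_info(n);print(n,c['fx'],T(n,s).round(3).tolist())
E
```

```text
{'time': 0.0, 'joint_positions': array([-1.18389663,  0.32181433, -0.07007646,  1.45165628,  0.02261031,
        1.37078043, -0.0569058 ]), 'qd': array([-0.00072204, -0.00083623, -0.00238397, -0.00013125, -0.00057125,
        0.00098892, -0.00015605]), 'joint_torque': array([-6.13786688e-05, -4.91290069e+01, -4.03837077e-01, -3.12521124e+01,
       -6.36851834e-02,  4.37316787e-02,  1.98548432e-04]), 'position': array([0.23660374, 0.60482873, 0.22147647]), 'tool_rot': array([ 0.29101943,  1.55117543, -0.29394925]), 'ft_force': array([-0.08671287,  0.14817388, -0.86930933]), 'torque': array([-0.06428128, -0.02334731,  0.05542502]), 'grip_width': 0.9941076954182257}
side 430.29973754446894 [[-0.844, 0.438, -0.309, 1.049], [0.536, 0.697, -0.475, 0.669], [0.007, -0.567, -0.824, 1.368], [0.0, 0.0, 0.0, 1.0]]
top 494.47975310008485 [[0.024, -0.984, 0.174, 0.244], [-1.0, -0.023, 0.008, -0.083], [-0.004, -0.174, -0.985, 1.776], [0.0, 0.0, 0.0, 1.0]]
wrist 306.97406573144485 [[0.364, 0.898, 0.247, 0.168], [0.931, -0.351, -0.097, 0.632], [-0.0, 0.265, -0.964, 0.384], [0.0, 0.0, 0.0, 1.0]]
```

View pics/side0.png

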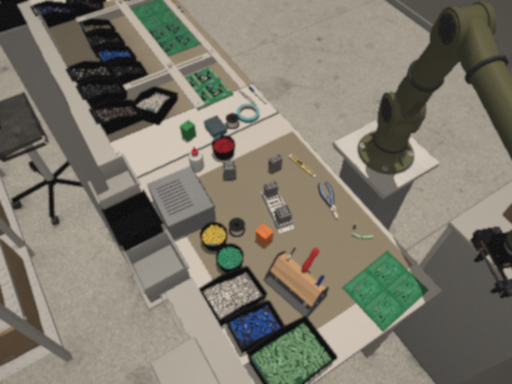

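View pics/top0.png

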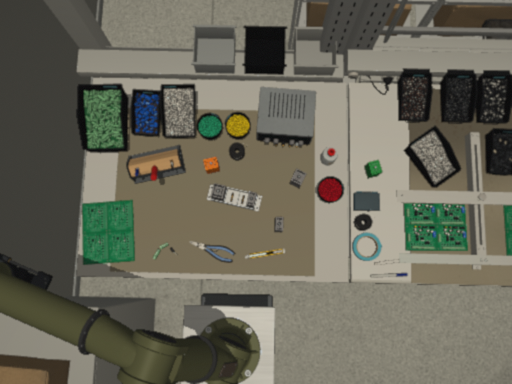

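View pics/wrist0.png

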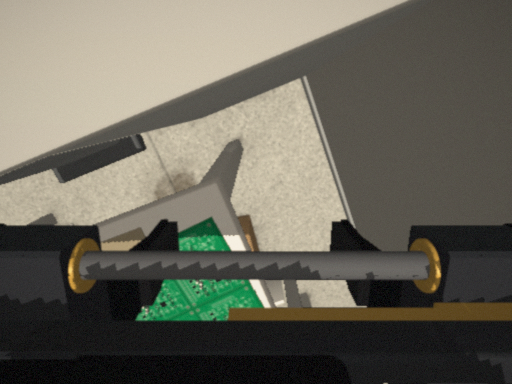

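```bash
python3 - <<'E'
from h import *
z=np.load('pics/top0.npz');im=z['im'];d=z['d']
c=im[130:270,110:330];cv2.imwrite('pics/top0c.png',cv2.cvtColor(cv2.resize(c,None,fx=3.6,fy=3.6,interpolation=cv2.INTER_CUBIC),cv2.COLOR_RGB2BGR))
W=cloud('top',d)
for u,v in [(298,178),(279,224),(235,197),(155,165),(255,200),(216,194),(180,220)]: print(u,v,W[v,u].round(3))
for l in ['wide_module','narrow_module','chassis','tool_stand','screwdriver','wide_screw','handle_center']:
    for n in ['top','side']:
        for r in ctrl.search_frame(n,l)[:3]:
            print(l,n,r['score'],np.round(r['extent'],1))
E
```

```text
298 178 [ 0.598 -0.231  0.069]
279 224 [ 0.433 -0.166  0.073]
235 197 [ 0.536 -0.009  0.005]
155 165 [0.628 0.27  0.095]
255 200 [ 0.522 -0.081  0.032]
216 194 [0.534 0.056 0.068]
180 220 [ 0.448  0.189 -0.005]
wide_module top 0.72 [203.8 158.4 218.8 176.5]
wide_module top 0.71 [290.7 168.4 302.9 185.9]
wide_module top 0.63 [364.8 161.4 384.8 179. ]
wide_module side 0.79 [256.9 226.  277.1 244.4]
wide_module side 0.49 [179.6 122.8 195.4 140.8]
wide_module side 0.24 [264.9 251.  327.1 315.4]
narrow_module top 0.53 [276.1 218.3 285.2 231.9]
narrow_module side 0.49 [269.2 155.  281.5 172.3]
chassis top 0.74 [207.5 185.  260.1 211.5]
chassis side 0.61 [263.1 180.4 294.  230.5]
tool_stand top 0.95 [129.7 146.8 182.9 183.1]
tool_stand side 0.68 [261.7 252.7 330.6 316.4]
screwdriver top 0.56 [155.7 164.2 155.4 183.5]
screwdriver side 0.5 [299.4 249.7 320.8 268.5]
wide_screw top 0.71 [364.9 163.  381.9 177.6]
wide_screw top 0.71 [200.8 158.3 217.5 170.3]
wide_screw top 0.71 [146.7 163.7 157.7 180.6]
wide_screw side 0.8 [179.4 124.1 196.2 138. ]
wide_screw side 0.62 [255.6 222.3 272.2 246.8]
wide_screw side 0.5 [220.9 159.9 238.5 179.6]
handle_center top 0.63 [149.2 164.2 156.5 179.3]
handle_center side 0.48 [303.3 249.4 317.3 270.6]
```

View pics/top0c.png

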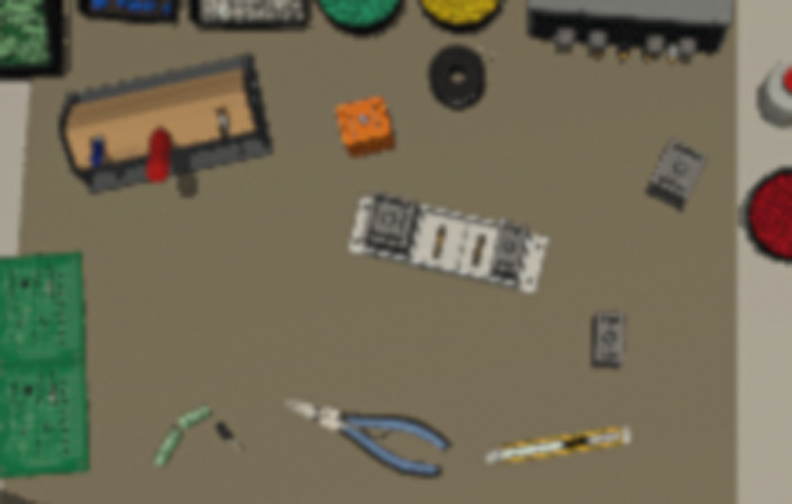

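```bash
cat >> h.py <<'E'
def plan(target,yaw=None,sep=0):
    """world target pos; yaw= desired world angle (mod pi) of the tool y axis"""
    s=st();p=np.array(s['position']);M=R.from_rotvec(s['tool_rot']).as_matrix()
    a0=np.arctan2(M[1,1],M[0,1]); 
    print('t',round(s['time'],2),'p',p.round(4),'jaw',round(a0,3),'tilt',np.round(M[:,0],3),'q7',round(s['joint_positions'][6],2),'f',s['ft_force'].round(1),'w',round(s['grip_width'],3))
    dy=0
    if yaw is not None:
        dy=(yaw-a0+np.pi/2)%np.pi-np.pi/2   # world ccw change; tool x down => turn about x is -dy
    D=np.array(target)-p; t=-dy
    n=max(1,int(np.ceil(max(np.abs(D).max()/.025*1.01,abs(t)/np.radians(6)*1.0))))
    n=max(n,int(np.ceil(np.linalg.norm(D)/.025/1.0))); n=-(-n//5)*5
    dp=[];yw=[]
    for k in range(n):
        Mk=M@R.from_rotvec([t*k/n,0,0]).as_matrix()
        dp.append((Mk.T@D/n/.025).round(2).tolist()); yw.append(round(np.degrees(t)/n/6,2))
    for i in range(0,n,5): print('dp',dp[i:i+5],'yaw',yw[i:i+5])
E
python3 - <<'E'
from h import *
s=st();print(R.from_rotvec(s['tool_rot']).as_matrix().round(3))
plan([0.40,0.10,0.33],None)
c=ctrl.camera_info('wrist');print(np.array(c['hand_eye']).round(3))
E
```

```text
[[ 0.     0.364  0.931]
 [ 0.     0.931 -0.364]
 [-1.     0.     0.   ]]
t 0.85 p [0.2368 0.6054 0.2226] jaw 1.198 tilt [ 0.  0. -1.] q7 -0.06 f [ 0.6 -0.1 -0.1] w 0.997
dp [[-0.17, -0.66, 0.54], [-0.17, -0.66, 0.54], [-0.17, -0.66, 0.54], [-0.17, -0.66, 0.54], [-0.17, -0.66, 0.54]] yaw [np.float64(0.0), np.float64(0.0), np.float64(0.0), np.float64(0.0), np.float64(0.0)]
dp [[-0.17, -0.66, 0.54], [-0.17, -0.66, 0.54], [-0.17, -0.66, 0.54], [-0.17, -0.66, 0.54], [-0.17, -0.66, 0.54]] yaw [np.float64(0.0), np.float64(0.0), np.float64(0.0), np.float64(0.0), np.float64(0.0)]
dp [[-0.17, -0.66, 0.54], [-0.17, -0.66, 0.54], [-0.17, -0.66, 0.54], [-0.17, -0.66, 0.54], [-0.17, -0.66, 0.54]] yaw [np.float64(0.0), np.float64(0.0), np.float64(0.0), np.float64(0.0), np.float64(0.0)]
dp [[-0.17, -0.66, 0.54], [-0.17, -0.66, 0.54], [-0.17, -0.66, 0.54], [-0.17, -0.66, 0.54], [-0.17, -0.66, 0.54]] yaw [np.float64(0.0), np.float64(0.0), np.float64(0.0), np.float64(0.0), np.float64(0.0)]
dp [[-0.17, -0.66, 0.54], [-0.17, -0.66, 0.54], [-0.17, -0.66, 0.54], [-0.17, -0.66, 0.54], [-0.17, -0.66, 0.54]] yaw [np.float64(0.0), np.float64(0.0), np.float64(0.0), np.float64(0.0), np.float64(0.0)]
[[-0.001 -0.265  0.964 -0.163]
 [ 1.    -0.001  0.001 -0.   ]
 [ 0.     0.964  0.265 -0.074]
 [ 0.     0.     0.     1.   ]]
```

```bash
sed -i 's/yw.append(round(np.degrees(t)\/n\/6,2))/yw.append(float(round(np.degrees(t)\/n\/6,2)))/; s/print(.dp.,dp\[i:i+5\]/print(dp[i:i+5]/' h.py; python3 - <<'E'
from h import *
plan([0.53,-0.03,0.27],-0.2)
E
```

```text
t 0.85 p [0.2368 0.6054 0.2226] jaw 1.198 tilt [ 0.  0. -1.] q7 -0.06 f [ 0.6 -0.1 -0.1] w 0.997
[[-0.06, -0.65, 0.67], [-0.06, -0.61, 0.7], [-0.06, -0.58, 0.73], [-0.06, -0.55, 0.76], [-0.06, -0.51, 0.78]] yaw [0.44, 0.44, 0.44, 0.44, 0.44]
[[-0.06, -0.47, 0.8], [-0.06, -0.44, 0.82], [-0.06, -0.4, 0.84], [-0.06, -0.36, 0.86], [-0.06, -0.32, 0.88]] yaw [0.44, 0.44, 0.44, 0.44, 0.44]
[[-0.06, -0.28, 0.89], [-0.06, -0.23, 0.9], [-0.06, -0.19, 0.91], [-0.06, -0.15, 0.92], [-0.06, -0.11, 0.93]] yaw [0.44, 0.44, 0.44, 0.44, 0.44]
[[-0.06, -0.06, 0.93], [-0.06, -0.02, 0.93], [-0.06, 0.02, 0.93], [-0.06, 0.07, 0.93], [-0.06, 0.11, 0.93]] yaw [0.44, 0.44, 0.44, 0.44, 0.44]
[[-0.06, 0.15, 0.92], [-0.06, 0.2, 0.91], [-0.06, 0.24, 0.9], [-0.06, 0.28, 0.89], [-0.06, 0.32, 0.88]] yaw [0.44, 0.44, 0.44, 0.44, 0.44]
[[-0.06, 0.36, 0.86], [-0.06, 0.4, 0.84], [-0.06, 0.44, 0.82], [-0.06, 0.48, 0.8], [-0.06, 0.52, 0.78]] yaw [0.44, 0.44, 0.44, 0.44, 0.44]
```

Emit:
servo_tool(
  dp=[
    [-0.06, -0.65, 0.67],
    [-0.06, -0.61, 0.7],
    [-0.06, -0.58, 0.73],
    [-0.06, -0.55, 0.76],
    [-0.06, -0.51, 0.78],
  ],
  yaw=[0.44, 0.44, 0.44, 0.44, 0.44],
)

```text
time: 1.35
position: [0.2861, 0.4986, 0.2302]
tool_rot: [0.474, 1.518, -0.474]
ft_force: [0.4, -0.5, 0.8]
grip_width: 1.002
```

Emit:
servo_tool(
  dp=[
    [-0.06, -0.47, 0.8],
    [-0.06, -0.44, 0.82],
    [-0.06, -0.4, 0.84],
    [-0.06, -0.36, 0.86],
    [-0.06, -0.32, 0.88],
  ],
  yaw=[0.44, 0.44, 0.44, 0.44, 0.44],
)

```text
time: 1.85
position: [0.3353, 0.3921, 0.2378]
tool_rot: [0.654, 1.47, -0.654]
ft_force: [0.9, -0.4, 0.4]
grip_width: 1.001
```

Emit:
servo_tool(
  dp=[
    [-0.06, -0.28, 0.89],
    [-0.06, -0.23, 0.9],
    [-0.06, -0.19, 0.91],
    [-0.06, -0.15, 0.92],
    [-0.06, -0.11, 0.93],
  ],
  yaw=[0.44, 0.44, 0.44, 0.44, 0.44],
)

```text
time: 2.35
position: [0.3846, 0.2865, 0.2452]
tool_rot: [0.831, 1.406, -0.831]
ft_force: [0.2, 0.8, -0.5]
grip_width: 0.999
```

Emit:
servo_tool(
  dp=[
    [-0.06, -0.06, 0.93],
    [-0.06, -0.02, 0.93],
    [-0.06, 0.02, 0.93],
    [-0.06, 0.07, 0.93],
    [-0.06, 0.11, 0.93],
  ],
  yaw=[0.44, 0.44, 0.44, 0.44, 0.44],
)

```text
time: 2.85
position: [0.4343, 0.1811, 0.2527]
tool_rot: [1.006, 1.326, -1.006]
ft_force: [0.0, -0.0, -0.4]
grip_width: 0.999
```

Emit:
servo_tool(
  dp=[
    [-0.06, 0.15, 0.92],
    [-0.06, 0.2, 0.91],
    [-0.06, 0.24, 0.9],
    [-0.06, 0.28, 0.89],
    [-0.06, 0.32, 0.88],
  ],
  yaw=[0.44, 0.44, 0.44, 0.44, 0.44],
)

```text
time: 3.35
position: [0.4843, 0.0757, 0.2602]
tool_rot: [1.178, 1.229, -1.178]
ft_force: [-0.1, 0.9, 0.2]
grip_width: 1.002
```

Emit:
servo_tool(
  dp=[
    [-0.06, 0.36, 0.86],
    [-0.06, 0.4, 0.84],
    [-0.06, 0.44, 0.82],
    [-0.06, 0.48, 0.8],
    [-0.06, 0.52, 0.78],
  ],
  yaw=[0.44, 0.44, 0.44, 0.44, 0.44],
)

```text
time: 3.85
position: [0.5347, -0.0294, 0.2677]
tool_rot: [1.346, 1.114, -1.346]
ft_force: [0.8, -0.5, 0.4]
grip_width: 1.003
```

```bash
python3 - <<'E'
from h import *
grab('wrist','w1')
plan([0.53,-0.03,0.27],-0.2)
E
```

```text
t 3.9 p [ 0.5359 -0.0342  0.268 ] jaw -0.195 tilt [ 0.002 -0.003 -1.   ] q7 -0.15 f [ 0.1 -3.2  0.1] w 1.003
[[-0.02, -0.05, -0.02], [-0.02, -0.05, -0.02], [-0.02, -0.05, -0.02], [-0.02, -0.05, -0.02], [-0.02, -0.05, -0.02]] yaw [0.01, 0.01, 0.01, 0.01, 0.01]
```

View pics/w1.png

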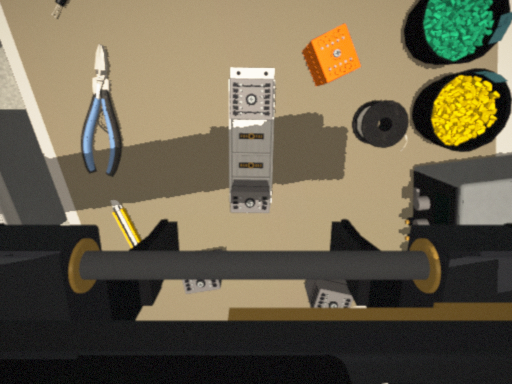

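```bash
python3 - <<'E'
from h import *
import time
im,d,s=grab('wrist','w2')
print(s['position'],s['qd'].round(3))
W=cloud('wrist',d,s)
for u,v in [(251,99),(252,136),(252,165),(249,203),(247,72),(235,72),(267,72),(202,284),(333,300),(300,150),(150,230)]: print(u,v,W[v,u].round(4))
cv2.imwrite('pics/w2c.png',cv2.cvtColor(cv2.resize(im[60:225,200:300],None,fx=3.6,fy=3.6,interpolation=cv2.INTER_CUBIC),cv2.COLOR_RGB2BGR))
E
```

```text
[ 0.53588108 -0.03419218  0.26799378] [-0.012 -0.032 -0.016  0.031  0.024  0.017 -0.012]
251 99 [0.5472 0.0443 0.0793]
252 136 [ 0.5386 -0.0024  0.0047]
252 165 [ 0.5307 -0.0419  0.0053]
249 203 [ 0.5211 -0.0735  0.0767]
247 72 [0.5484 0.0798 0.0031]
235 72 [0.533  0.0828 0.0039]
267 72 [0.574  0.0748 0.0032]
202 284 [ 0.4373 -0.1734  0.0719]
333 300 [ 0.6037 -0.2281  0.0765]
300 150 [ 0.6008 -0.035  -0.    ]
150 230 [ 0.36   -0.1106  0.    ]
```

View pics/w2c.png

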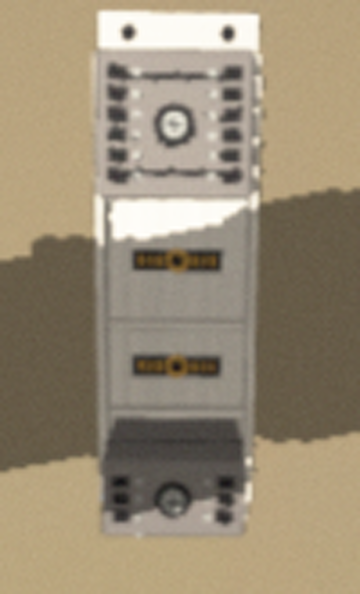

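```bash
cat >> h.py <<'E'
def ray(n,uv,z,s=None):
    c=ctrl.camera_info(n);M=T(n,s);r=M[:3,:3]@np.array([(uv[0]-c['cx'])/c['fx'],(uv[1]-c['cy'])/c['fy'],1]);o=M[:3,3]
    return o+r*(z-o[2])/r[2]
class L(dict): pass
def load(tag):
    z=np.load(f'pics/{tag}.npz');return z['im'],z['d'],{'position':z['p'],'tool_rot':z['r']}
E
python3 - <<'E'
from h import *
im,d,s=load('w2')
P=[(248.3,94.4,.081),(249.4,132.2,.006),(249.2,161.4,.006),(248,198.6,.081)]
Y=np.array([55.5,8.5,-32,-64])/1e3
Q=np.array([ray('wrist',p[:2],p[2],s) for p in P]);print(Q.round(4),np.diff(Q,axis=0).round(4))
A=np.polyfit(Y,Q[:,:2],1);print('yaw',-np.arctan2(A[0,0],A[0,1]),np.hypot(*A[0]),A[1])
ax=A[0]/np.hypot(*A[0]);c=Q[:,:2].mean(0)-ax*Y.mean()
print('resid',(Q[:,:2]-c-np.outer(Y,ax)).round(4),'c',c)
# depth-based for module tops
W=cloud('wrist',d,s)
for k,(lo,hi) in {'fit1':((20,200),(110,300))}.items():
    m=(W[...,2]>.07)&(W[...,2]<.079);n,lab,stt,cen=cv2.connectedComponentsWithStats(m.astype(np.uint8))
    for i in range(1,n):
        if stt[i,4]>150:
            pts=W[lab==i][:,:2].astype(np.float32);r=cv2.minAreaRect(pts*1000);print(cen[i].round(),r,W[lab==i][:,2].mean())
E
```

```text
[[ 0.5452  0.0496  0.081 ]
 [ 0.5362  0.0035  0.006 ]
 [ 0.5279 -0.036   0.006 ]
 [ 0.5213 -0.0665  0.081 ]] [[-0.0091 -0.0461 -0.075 ]
 [-0.0083 -0.0394  0.    ]
 [-0.0066 -0.0306  0.075 ]]
yaw -0.20321931534681184 0.992659765684531 [ 0.53426698 -0.00457649]
resid [[-0.0002 -0.0003]
 [ 0.0002 -0.0003]
 [ 0.0001 -0.0001]
 [-0.      0.0007]] c [ 0.53427883 -0.00451898]
[333.  47.] ((644.1943359375, 79.40557861328125), (40.258174896240234, 47.86053466796875), 14.828849792480469) 0.0725372348729047
[248.  94.] ((545.5172729492188, 50.31145477294922), (43.255558013916016, 48.21900939941406), 78.88003540039062) 0.077367268722801
[453. 185.] ((774.342041015625, -94.79176330566406), (111.77535247802734, 51.38484191894531), 34.70329284667969) 0.07442809401099613
[248. 197.] ((521.1837768554688, -66.6008071899414), (27.259197235107422, 48.60966491699219), 78.70863342285156) 0.07687790771051789
[199. 284.] ((435.93048095703125, -171.7183074951172), (16.491586685180664, 47.987464904785156), 85.7782974243164) 0.0723114882828496
[331. 297.] ((604.1129150390625, -228.5507049560547), (35.805477142333984, 48.3326530456543), 66.26885986328125) 0.07206012162999334
```

```bash
python3 - <<'E'
from h import *
plan([0.52,-0.26,0.26],-0.2)
E
```

```text
t 3.95 p [ 0.5351 -0.0325  0.2678] jaw -0.192 tilt [ 0.001 -0.002 -1.   ] q7 -0.15 f [0.4 0.4 0.6] w 1.001
[[0.03, 0.11, 0.9], [0.03, 0.12, 0.9], [0.03, 0.12, 0.9], [0.03, 0.12, 0.9], [0.03, 0.12, 0.9]] yaw [0.01, 0.01, 0.01, 0.01, 0.01]
[[0.03, 0.12, 0.9], [0.03, 0.12, 0.9], [0.03, 0.12, 0.9], [0.03, 0.12, 0.9], [0.03, 0.12, 0.9]] yaw [0.01, 0.01, 0.01, 0.01, 0.01]
```

Emit:
servo_tool(
  dp=[
    [0.03, 0.12, 0.9],
    [0.03, 0.12, 1.0],
    [0.03, 0.12, 1.0],
    [0.03, 0.12, 1.0],
    [0.03, 0.12, 1.0],
  ],
  yaw=[0, 0, 0, 0, 0],
)

```text
time: 4.45
position: [0.5262, -0.1514, 0.2637]
tool_rot: [1.344, 1.117, -1.343]
ft_force: [-0.3, 0.7, -0.1]
grip_width: 0.997
```

Emit:
servo_tool(
  dp=[
    [0.03, 0.12, 1.0],
    [0.03, 0.12, 1.0],
    [0.03, 0.12, 0.9],
    [0.03, 0.12, 0.7],
    [0.03, 0.12, 0.2],
  ],
  yaw=[0, 0, 0, 0, 0],
)

```text
time: 4.95
position: [0.5229, -0.2492, 0.26]
tool_rot: [1.345, 1.114, -1.347]
ft_force: [-0.6, -0.2, 0.1]
grip_width: 1.003
```

```bash
python3 - <<'E'
from h import *
im,d,s=grab('wrist','w3')
im,d,s=grab('wrist','w4')
print(s['position'],s['qd'].round(3))
W=cloud('wrist',d,s)
m=(W[...,2]>.069)&(W[...,2]<.0785);n,lab,stt,cen=cv2.connectedComponentsWithStats(m.astype(np.uint8))
for i in range(1,n):
        if stt[i,4]>150:
            pts=W[lab==i][:,:2].astype(np.float32);r=cv2.minAreaRect(pts*1000);print(cen[i].round(),r,W[lab==i][:,2].mean())
E
```

```text
[ 0.52344619 -0.24868131  0.25978108] [-0.026 -0.017 -0.03   0.016  0.006  0.01  -0.032]
[220.   7.] ((519.5309448242188, -75.38623809814453), (10.892780303955078, 47.446773529052734), 78.27497863769531) 0.07653937060300448
[444.  78.] ((740.6010131835938, -194.4147186279297), (165.85781860351562, 5.310116767883301), 87.76949310302734) 0.07374611098445162
[164. 112.] ((435.864501953125, -165.75570678710938), (27.021848678588867, 48.40676498413086), 88.95516204833984) 0.07264737901592556
[321. 143.] ((603.29150390625, -231.66134643554688), (39.90273666381836, 48.35052490234375), 65.37383270263672) 0.07238810153496944
[399. 217.] ((687.1803588867188, -341.1514587402344), (48.8040771484375, 44.41935348510742), 43.028770446777344) 0.07271082401698148
```

View pics/w4.png

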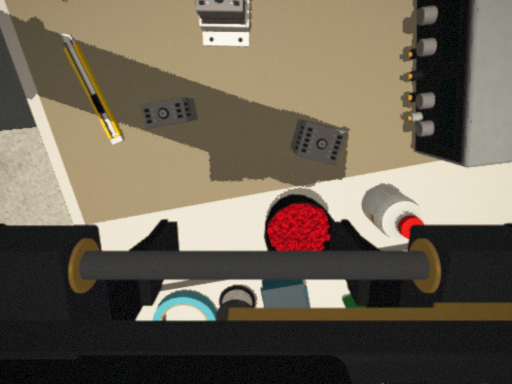

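```bash
python3 - <<'E'
from h import *
plan([0.6033,-0.2317,0.13],-0.43)
E
```

```text
t 5.05 p [ 0.5236 -0.2472  0.2597] jaw -0.185 tilt [-0.001  0.    -1.   ] q7 0.32 f [ 0.3  0.4 -0.2] w 0.996
[[0.52, 0.3, -0.12], [0.52, 0.3, -0.13], [0.52, 0.3, -0.13], [0.52, 0.29, -0.14], [0.52, 0.29, -0.15]] yaw [0.23, 0.23, 0.23, 0.23, 0.23]
[[0.52, 0.29, -0.16], [0.52, 0.28, -0.16], [0.52, 0.28, -0.17], [0.52, 0.27, -0.18], [0.52, 0.27, -0.18]] yaw [0.23, 0.23, 0.23, 0.23, 0.23]
```

Emit:
servo_tool(
  dp=[
    [0.52, 0.3, -0.12],
    [0.52, 0.3, -0.13],
    [0.52, 0.3, -0.13],
    [0.52, 0.29, -0.14],
    [0.52, 0.29, -0.15],
  ],
  yaw=[0.23, 0.23, 0.23, 0.23, 0.23],
)

```text
time: 5.55
position: [0.564, -0.2384, 0.1933]
tool_rot: [1.431, 1.05, -1.432]
ft_force: [-0.4, -1.3, -0.1]
grip_width: 1.001
```

Emit:
servo_tool(
  dp=[
    [0.52, 0.29, -0.16],
    [0.52, 0.28, -0.16],
    [0.52, 0.28, -0.17],
    [0.52, 0.27, -0.18],
    [0.52, 0.27, -0.18],
  ],
  yaw=[0.23, 0.23, 0.23, 0.23, 0.23],
)

```text
time: 6.05
position: [0.604, -0.2311, 0.129]
tool_rot: [1.517, 0.976, -1.516]
ft_force: [0.7, -0.2, 0.6]
grip_width: 1.001
```

```bash
python3 - <<'E'
from h import *
im,d,s=grab('wrist','w5')
plan([0.6033,-0.2317,0.039],-0.43)
E
```

```text
t 6.1 p [ 0.6041 -0.2297  0.1265] jaw -0.427 tilt [-0.002  0.001 -1.   ] q7 0.13 f [ 0.1  1.2 -1.6] w 1.0
[[0.7, 0.0, 0.02], [0.7, 0.0, 0.02], [0.7, 0.0, 0.02], [0.7, 0.0, 0.02], [0.7, 0.0, 0.02]] yaw [0.01, 0.01, 0.01, 0.01, 0.01]
```

View pics/w5.png

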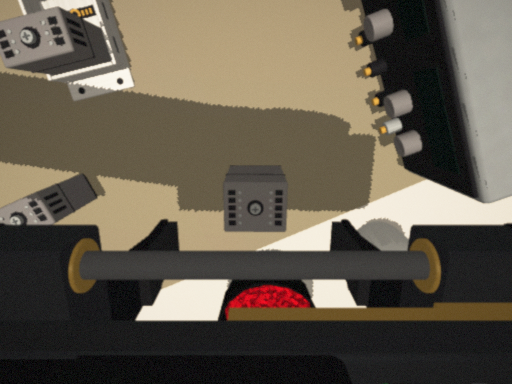

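```bash
python3 - <<'E'
from h import *
im,d,s=load('w5');print(s['position'],ray('wrist',(255.3,208),.076,s))
W=cloud('wrist',d,s);m=(W[...,2]>.0695)&(W[...,2]<.0785);m[:140]=0;m[:,:200]=0;m[:,300:]=0
print(cv2.minAreaRect(W[m][:,:2].astype(np.float32)*1000))
E
```

```text
[ 0.60402726 -0.23113732  0.12896497] [ 0.60351561 -0.23149005  0.076     ]
((603.2579956054688, -231.96192932128906), (40.51026153564453, 47.91818618774414), 65.29479217529297)
```

Emit:
servo_tool(
  dp=[
    [0.7, 0, 0.02],
    [0.7, 0, 0.02],
    [0.7, 0, 0.02],
    [0.7, 0, 0.02],
    [0.7, 0, 0.02],
  ],
  yaw=[0, 0, 0, 0, 0],
)

```text
time: 6.6
position: [0.6019, -0.2336, 0.0409]
tool_rot: [1.515, 0.977, -1.516]
ft_force: [0.1, 0.6, 0.1]
grip_width: 0.998
```

Emit:
servo_tool(
  dp=[
    [0, 0, 0],
    [0, 0, 0],
    [0, 0, 0],
    [0, 0, 0],
    [0, 0, 0],
  ],
  yaw=[0, 0, 0, 0, 0],
  fingers=0.4,
  grip_force=30,
)

```text
time: 7.1
position: [0.6029, -0.2337, 0.0434]
tool_rot: [1.516, 0.976, -1.514]
ft_force: [-0.8, 0.2, 0.2]
grip_width: 0.634
```

Emit:
servo_tool(
  dp=[
    [0, 0, 0],
    [0, 0, 0],
    [0, 0, 0],
    [0, 0, 0],
    [0, 0, 0],
  ],
  yaw=[0, 0, 0, 0, 0],
)

```text
time: 7.6
position: [0.6029, -0.2337, 0.0432]
tool_rot: [1.516, 0.976, -1.514]
ft_force: [0.2, 0.3, 3.3]
grip_width: 0.549
```

```bash
python3 - <<'E'
from h import *
ax=np.array([0.2018,0.9794]);c=np.array([.5343,-.0045])
print('wide',c+ax*.0085,'narrow',c-ax*.032)
plan([0.6029,-.2337,0.15],None)
E
```

```text
wide [0.5360153 0.0038249] narrow [ 0.5278424 -0.0358408]
t 7.6 p [ 0.6029 -0.2337  0.0432] jaw -0.425 tilt [ 0.001 -0.    -1.   ] q7 0.18 f [0.2 0.3 3.3] w 0.549
[[-0.85, 0.0, -0.0], [-0.85, 0.0, -0.0], [-0.85, 0.0, -0.0], [-0.85, 0.0, -0.0], [-0.85, 0.0, -0.0]] yaw [0.0, 0.0, 0.0, 0.0, 0.0]
```

Emit:
servo_tool(
  dp=[
    [-0.85, 0, 0],
    [-0.85, 0, 0],
    [-0.85, 0, 0],
    [-0.85, 0, 0],
    [-0.85, 0, 0],
  ],
  yaw=[0, 0, 0, 0, 0],
)

```text
time: 8.1
position: [0.6013, -0.2332, 0.1484]
tool_rot: [1.514, 0.979, -1.517]
ft_force: [1.7, 0.3, -1.1]
grip_width: 0.546
```

```bash
python3 - <<'E'
from h import *
plan([0.516,-.10,0.16],-.203)
E
```

```text
t 8.1 p [ 0.6013 -0.2332  0.1484] jaw -0.425 tilt [-0.002  0.001 -1.   ] q7 0.12 f [ 1.7  0.3 -1.1] w 0.546
[[-0.05, -0.53, -0.34], [-0.05, -0.52, -0.36], [-0.05, -0.51, -0.37], [-0.05, -0.51, -0.38], [-0.05, -0.5, -0.39]] yaw [-0.21, -0.21, -0.21, -0.21, -0.21]
[[-0.05, -0.49, -0.4], [-0.05, -0.48, -0.41], [-0.05, -0.47, -0.42], [-0.05, -0.46, -0.43], [-0.05, -0.45, -0.44]] yaw [-0.21, -0.21, -0.21, -0.21, -0.21]
```

Emit:
servo_tool(
  dp=[
    [-0.05, -0.53, -0.34],
    [-0.05, -0.52, -0.36],
    [-0.05, -0.51, -0.37],
    [-0.05, -0.51, -0.38],
    [-0.05, -0.5, -0.39],
  ],
  yaw=[-0.22, -0.21, -0.21, -0.21, -0.21],
)

```text
time: 8.6
position: [0.5583, -0.1662, 0.154]
tool_rot: [1.435, 1.046, -1.438]
ft_force: [0.6, -0.4, -1.9]
grip_width: 0.545
```

Emit:
servo_tool(
  dp=[
    [-0.05, -0.55, -0.4],
    [-0.05, -0.55, -0.42],
    [-0.05, -0.5, -0.48],
    [-0.05, -0.46, -0.47],
    [-0.05, -0.3, -0.35],
  ],
  yaw=[-0.23, -0.21, -0.21, -0.21, -0.21],
)

```text
time: 9.1
position: [0.5155, -0.0988, 0.1604]
tool_rot: [1.354, 1.11, -1.357]
ft_force: [0.2, -0.4, -2.2]
grip_width: 0.547
```

Emit:
servo_tool(
  dp=[
    [0, 0, 0],
    [0, 0, 0],
    [0, 0, 0],
    [0, 0, 0],
    [0, 0, 0],
  ],
  yaw=[0, 0, 0, 0, 0],
)

```text
time: 9.6
position: [0.5171, -0.1006, 0.1612]
tool_rot: [1.357, 1.106, -1.358]
ft_force: [-1.2, -0.1, -2.1]
grip_width: 0.547
```

```bash
python3 - <<'E'
from h import *
im,d,s=grab('wrist','w6')
print(s['position'],s['qd'].round(3))
plan([0.5356,.0020,0.16],-.203)
E
```

```text
[ 0.51708143 -0.10059292  0.16119046] [-0.    -0.003 -0.003  0.001 -0.     0.     0.   ]
t 9.65 p [ 0.5171 -0.1005  0.1612] jaw -0.203 tilt [-0. -0. -1.] q7 0.01 f [ 0.3  0.2 -2. ] w 0.547
[[0.01, -0.02, -0.83], [0.01, -0.02, -0.83], [0.01, -0.02, -0.83], [0.01, -0.02, -0.83], [0.01, -0.02, -0.83]] yaw [0.0, 0.0, 0.0, 0.0, 0.0]
```

View pics/w6.png

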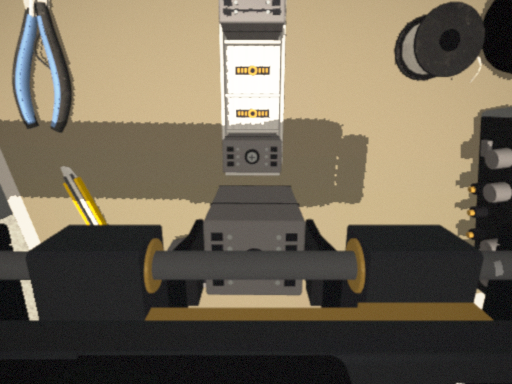

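```bash
python3 - <<'E'
from h import *
im,d,s=load('w6')
cv2.imwrite('pics/w6c.png',cv2.cvtColor(cv2.resize(im[0:300,190:320],None,fx=2,fy=2,interpolation=cv2.INTER_CUBIC),cv2.COLOR_RGB2BGR))
P=[(253,71,.0055),(253,114,.0055),(252,157,.081)]
Y=np.array([8.5,-32,-64])/1e3
Q=np.array([ray('wrist',p[:2],p[2],s) for p in P]);print(Q.round(4))
ax=np.array([0.2018,0.9794]);print('c',(Q[:,:2]-np.outer(Y,ax)).round(4))
W=cloud('wrist',d,s);M=R.from_rotvec(s['tool_rot']).as_matrix()
Tt=(W-s['position'])@M   # tool frame
for v in range(180,300,8): print(v,[Tt[v,u].round(4).tolist() for u in (230,253,275)])
m=(W[...,2]>.0745)&(W[...,2]<.0785);m[:125]=0;m[180:]=0;m[:,:200]=0;m[:,300:]=0
print(cv2.minAreaRect(W[m][:,:2].astype(np.float32)*1000))
E
```

```text
[[ 0.5361  0.0028  0.0055]
 [ 0.5278 -0.0369  0.0055]
 [ 0.521  -0.0674  0.081 ]]
c [[ 0.5343 -0.0055]
 [ 0.5343 -0.0056]
 [ 0.5339 -0.0047]]
180 [[0.1614, -0.0274, 0.0051], [0.1607, -0.0024, 0.0049], [0.1604, 0.0214, 0.0048]]
188 [[0.0282, -0.0166, -0.0217], [0.0283, -0.0018, -0.0217], [0.0286, 0.0124, -0.0216]]
196 [[0.0098, -0.0152, -0.0218], [0.0091, -0.0017, -0.022], [0.011, 0.0112, -0.0214]]
204 [[-0.005, -0.0141, -0.0217], [-0.005, -0.0017, -0.0217], [-0.005, 0.0102, -0.0217]]
212 [[-0.019, -0.013, -0.0221], [-0.018, -0.0016, -0.0217], [-0.018, 0.0093, -0.0217]]
220 [[-0.0293, -0.0122, -0.0218], [-0.0292, -0.0016, -0.0218], [-0.028, 0.0087, -0.0213]]
228 [[-0.0294, -0.0123, -0.0179], [-0.0284, -0.0016, -0.0175], [-0.0292, 0.0087, -0.0178]]
236 [[-0.0307, -0.0123, -0.0144], [-0.0285, -0.0016, -0.0134], [-0.029, 0.0088, -0.0137]]
244 [[-0.0298, -0.0124, -0.0099], [-0.0289, -0.0016, -0.0095], [-0.0289, 0.0089, -0.0095]]
252 [[-0.0838, -0.0078, -0.0331], [-0.0837, -0.0013, -0.0331], [-0.0845, 0.0048, -0.0334]]
260 [[-0.0866, -0.0076, -0.0321], [-0.0865, -0.0013, -0.032], [-0.087, 0.0047, -0.0323]]
268 [[-0.0878, -0.0076, -0.0304], [-0.0865, -0.0013, -0.0296], [-0.0873, 0.0047, -0.0301]]
276 [[-0.0876, -0.0076, -0.0278], [-0.0887, -0.0013, -0.0285], [-0.088, 0.0047, -0.028]]
284 [[-0.0287, -0.013, 0.0121], [-0.0298, -0.0016, 0.0114], [-0.0292, 0.0092, 0.0118]]
292 [[-0.0296, -0.013, 0.016], [-0.0293, -0.0016, 0.0162], [-0.0292, 0.0093, 0.0163]]
((521.0491943359375, -66.7198486328125), (26.436420440673828, 47.73234939575195), 78.59471130371094)
```

View pics/w6c.png

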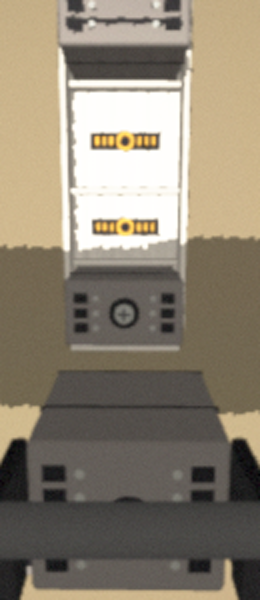

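Emit:
servo_tool(
  dp=[
    [0.01, -0.02, -0.9],
    [0.01, -0.02, -1.0],
    [0.01, -0.02, -1.0],
    [0.01, -0.02, -0.83],
    [0.01, -0.02, -0.4],
  ],
  yaw=[0, 0, 0, 0, 0],
)

```text
time: 10.15
position: [0.5356, 0.004, 0.1599]
tool_rot: [1.355, 1.109, -1.354]
ft_force: [-0.3, -0.0, -2.2]
grip_width: 0.552
```

Emit:
servo_tool(
  dp=[
    [0.2, 0, 0],
    [0.2, 0, 0],
    [0, 0, 0],
    [0, 0, 0],
    [0, 0, 0],
  ],
  yaw=[0, 0, 0, 0, 0],
)

```text
time: 10.65
position: [0.5353, 0.0008, 0.1502]
tool_rot: [1.358, 1.106, -1.357]
ft_force: [0.4, -0.2, -2.1]
grip_width: 0.55
```

```bash
python3 - <<'E'
from h import *
plan([0.5355,.0017,0.075],-.203)
E
```

```text
t 10.65 p [0.5353 0.0008 0.1502] jaw -0.203 tilt [ 0. -0. -1.] q7 -0.18 f [ 0.4 -0.2 -2.1] w 0.55
[[0.6, 0.0, -0.01], [0.6, 0.0, -0.01], [0.6, 0.0, -0.01], [0.6, 0.0, -0.01], [0.6, 0.0, -0.01]] yaw [-0.0, -0.0, -0.0, -0.0, -0.0]
```

Emit:
servo_tool(
  dp=[
    [0.6, 0, -0.02],
    [0.7, 0, -0.02],
    [0.7, 0, 0],
    [0.6, 0, 0],
    [0.4, 0, 0],
  ],
  yaw=[0, 0, 0, 0, 0],
)

```text
time: 11.15
position: [0.5345, 0.0026, 0.0732]
tool_rot: [1.355, 1.108, -1.358]
ft_force: [-0.0, -0.2, -0.9]
grip_width: 0.553
```

Emit:
servo_tool(
  dp=[
    [0, 0, 0],
    [0, 0, 0],
    [0.2, 0, 0],
    [0.2, 0, 0],
    [0.2, 0, 0],
  ],
  yaw=[0, 0, 0, 0, 0],
)

```text
time: 11.65
position: [0.5357, 0.0028, 0.06]
tool_rot: [1.357, 1.107, -1.356]
ft_force: [-0.1, 0.0, -1.6]
grip_width: 0.551
```

```bash
python3 - <<'E'
from h import *
plan([0.5355,.0017,0.048],-.203)
E
```

```text
t 11.65 p [0.5357 0.0028 0.06  ] jaw -0.202 tilt [ 0.001  0.    -1.   ] q7 -0.12 f [-0.1  0.  -1.6] w 0.551
[[0.1, 0.0, 0.01], [0.1, 0.0, 0.01], [0.1, 0.0, 0.01], [0.1, 0.0, 0.01], [0.1, 0.0, 0.01]] yaw [0.0, 0.0, 0.0, 0.0, 0.0]
```

Slow press with force watched.

Emit:
servo_tool(
  dp=[
    [0.1, 0, 0.02],
    [0.1, 0, 0.02],
    [0.1, 0, 0],
    [0.1, 0, 0],
    [0.05, 0, 0],
  ],
  yaw=[0, 0, 0, 0, 0],
)

```text
time: 12.15
position: [0.5352, 0.0018, 0.0486]
tool_rot: [1.356, 1.107, -1.357]
ft_force: [-0.4, 0.9, -1.7]
grip_width: 0.549
```

Emit:
servo_tool(
  dp=[
    [0.05, 0, 0],
    [0.05, 0, 0],
    [0.05, 0, 0],
    [0, 0, 0],
    [0, 0, 0],
  ],
  yaw=[0, 0, 0, 0, 0],
)

```text
time: 12.65
position: [0.5355, 0.0017, 0.0478]
tool_rot: [1.358, 1.108, -1.356]
ft_force: [-6.5, -0.6, 19.7]
grip_width: 0.551
```

Emit:
servo_tool(
  dp=[
    [-0.1, 0, 0],
    [0, 0, 0],
    [0, 0, 0],
    [0, 0, 0],
    [0, 0, 0],
  ],
  yaw=[0, 0, 0, 0, 0],
  fingers=0.95,
)

```text
time: 13.15
position: [0.5351, 0.0017, 0.0473]
tool_rot: [1.356, 1.107, -1.357]
ft_force: [0.8, 0.1, -0.8]
grip_width: 0.896
```

Emit:
servo_tool(
  dp=[
    [-0.3, 0, 0],
    [-0.7, 0, 0],
    [-0.9, 0, 0],
    [-1, 0, 0],
    [-1, 0, 0],
  ],
  yaw=[0, 0, 0, 0, 0],
)

```text
time: 13.65
position: [0.5352, 0.0015, 0.1464]
tool_rot: [1.357, 1.106, -1.357]
ft_force: [0.3, 0.5, -0.8]
grip_width: 0.948
```

```bash
python3 - <<'E'
from h import *
plan([0.4359,-.1658,0.145],-.018)
E
```

```text
t 13.65 p [0.5352 0.0015 0.1464] jaw -0.202 tilt [ 0. -0. -1.] q7 -0.18 f [ 0.3  0.5 -0.8] w 0.948
[[0.01, -0.25, 0.74], [0.01, -0.27, 0.73], [0.01, -0.28, 0.73], [0.01, -0.29, 0.72], [0.01, -0.31, 0.71]] yaw [-0.18, -0.18, -0.18, -0.18, -0.18]
[[0.01, -0.32, 0.71], [0.01, -0.33, 0.7], [0.01, -0.35, 0.7], [0.01, -0.36, 0.69], [0.01, -0.37, 0.68]] yaw [-0.18, -0.18, -0.18, -0.18, -0.18]
```

Emit:
servo_tool(
  dp=[
    [0, -0.25, 0.74],
    [0, -0.27, 0.78],
    [0, -0.28, 0.75],
    [0, -0.29, 0.72],
    [0, -0.31, 0.71],
  ],
  yaw=[-0.18, -0.18, -0.18, -0.18, -0.18],
)

```text
time: 14.15
position: [0.4852, -0.0847, 0.1456]
tool_rot: [1.288, 1.156, -1.287]
ft_force: [0.5, 0.8, -0.4]
grip_width: 0.949
```

Emit:
servo_tool(
  dp=[
    [0, -0.32, 0.74],
    [0, -0.35, 0.75],
    [0, -0.36, 0.7],
    [0, -0.36, 0.6],
    [0, -0.32, 0.58],
  ],
  yaw=[-0.18, -0.18, -0.18, -0.18, -0.18],
)

```text
time: 14.65
position: [0.4363, -0.1657, 0.1455]
tool_rot: [1.22, 1.203, -1.219]
ft_force: [0.7, -0.2, -0.4]
grip_width: 0.945
```

Emit:
servo_tool(
  dp=[
    [0, 0, 0],
    [0, 0, 0],
    [0, 0, 0],
    [0, 0, 0],
    [0, 0, 0],
  ],
  yaw=[0, 0, 0, 0, 0],
)

```text
time: 15.15
position: [0.4371, -0.1643, 0.145]
tool_rot: [1.218, 1.203, -1.219]
ft_force: [0.4, -0.5, -0.3]
grip_width: 0.953
```

```bash
python3 - <<'E'
from h import *
im,d,s=grab('wrist','w7')
W=cloud('wrist',d,s);m=(W[...,2]>.0695)&(W[...,2]<.0785);m[:140]=0;m[:,:200]=0;m[:,300:]=0
print(cv2.minAreaRect(W[m][:,:2].astype(np.float32)*1000))
plan([0.4359,-.1658,0.040],-.018)
im,d,s=grab('top','t7')
cv2.imwrite('pics/t7c.png',cv2.cvtColor(cv2.resize(im[130:270,110:330],None,fx=3.6,fy=3.6,interpolation=cv2.INTER_CUBIC),cv2.COLOR_RGB2BGR))
E
```

```text
((435.5777282714844, -165.7880401611328), (27.10260581970215, 48.00157165527344), 88.84209442138672)
t 15.2 p [ 0.437  -0.1644  0.145 ] jaw -0.013 tilt [-0. -0. -1.] q7 0.27 f [-0.4 -0.6 -0.4] w 0.953
[[0.84, -0.01, 0.01], [0.84, -0.01, 0.01], [0.84, -0.01, 0.01], [0.84, -0.01, 0.01], [0.84, -0.01, 0.01]] yaw [0.01, 0.01, 0.01, 0.01, 0.01]
```

View pics/w7.png

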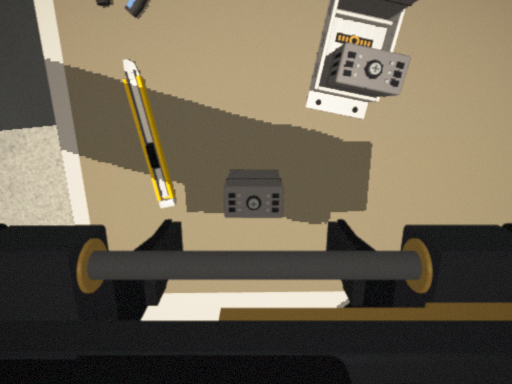

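View pics/t7c.png

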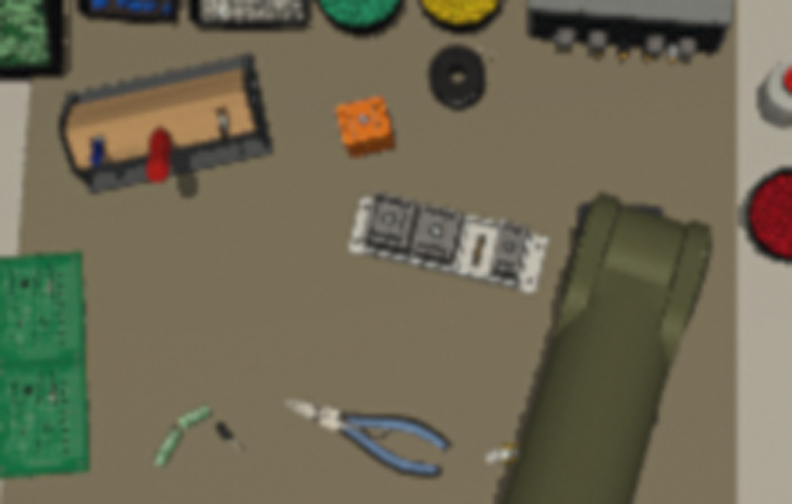

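Emit:
servo_tool(
  dp=[
    [0.85, -0.01, 0.02],
    [0.85, -0.01, 0.01],
    [0.85, -0.01, 0.01],
    [0.84, -0.01, 0.01],
    [0.75, -0.01, 0],
  ],
  yaw=[0, 0, 0, 0, 0],
)

```text
time: 15.75
position: [0.4354, -0.1659, 0.0406]
tool_rot: [1.219, 1.203, -1.219]
ft_force: [0.7, 0.6, -0.5]
grip_width: 0.952
```

Emit:
servo_tool(
  dp=[
    [0, 0, 0],
    [0, 0, 0],
    [0, 0, 0],
    [0, 0, 0],
    [0, 0, 0],
  ],
  yaw=[0, 0, 0, 0, 0],
  fingers=0.4,
)

```text
time: 16.25
position: [0.4362, -0.1661, 0.0423]
tool_rot: [1.22, 1.202, -1.218]
ft_force: [0.6, -0.6, 0.3]
grip_width: 0.581
```

Emit:
servo_tool(
  dp=[
    [0, 0, 0],
    [0, 0, 0],
    [0, 0, 0],
    [0, 0, 0],
    [0, 0, 0],
  ],
  yaw=[0, 0, 0, 0, 0],
)

```text
time: 16.75
position: [0.4362, -0.1661, 0.0422]
tool_rot: [1.22, 1.202, -1.218]
ft_force: [-1.1, 1.2, 5.6]
grip_width: 0.549
```

```bash
python3 - <<'E'
from h import *
plan([0.4359,-.1658,0.16],None)
E
```

```text
t 16.75 p [ 0.4362 -0.1661  0.0422] jaw -0.014 tilt [ 0.001  0.    -1.   ] q7 0.4 f [-1.1  1.2  5.6] w 0.549
[[-0.94, -0.0, -0.0], [-0.94, -0.0, -0.0], [-0.94, -0.0, -0.0], [-0.94, -0.0, -0.0], [-0.94, -0.0, -0.0]] yaw [0.0, 0.0, 0.0, 0.0, 0.0]
```

Emit:
servo_tool(
  dp=[
    [-0.7, 0, 0],
    [-1, 0, 0],
    [-1, 0, 0],
    [-1, 0, 0],
    [-1, 0, 0],
  ],
  yaw=[0, 0, 0, 0, 0],
)

```text
time: 17.25
position: [0.4347, -0.166, 0.1594]
tool_rot: [1.219, 1.204, -1.22]
ft_force: [0.2, 0.2, -2.3]
grip_width: 0.547
```

```bash
python3 - <<'E'
from h import *
plan([0.5276,-.0364,0.155],-.203)
E
```

```text
t 17.25 p [ 0.4347 -0.166   0.1594] jaw -0.014 tilt [-0.001  0.    -1.   ] q7 0.26 f [ 0.2  0.2 -2.3] w 0.547
[[0.02, 0.36, -0.52], [0.02, 0.35, -0.53], [0.02, 0.34, -0.54], [0.02, 0.33, -0.54], [0.02, 0.32, -0.55]] yaw [0.18, 0.18, 0.18, 0.18, 0.18]
[[0.02, 0.31, -0.56], [0.02, 0.3, -0.56], [0.02, 0.29, -0.57], [0.02, 0.28, -0.57], [0.02, 0.27, -0.58]] yaw [0.18, 0.18, 0.18, 0.18, 0.18]
```

Emit:
servo_tool(
  dp=[
    [0.02, 0.36, -0.52],
    [0.02, 0.35, -0.53],
    [0.02, 0.34, -0.54],
    [0.02, 0.33, -0.54],
    [0.02, 0.32, -0.55],
  ],
  yaw=[0.18, 0.18, 0.18, 0.18, 0.18],
)

```text
time: 17.75
position: [0.481, -0.1007, 0.1558]
tool_rot: [1.288, 1.157, -1.29]
ft_force: [1.6, -0.6, -1.0]
grip_width: 0.549
```

Emit:
servo_tool(
  dp=[
    [0.02, 0.33, -0.6],
    [0.02, 0.32, -0.6],
    [0.02, 0.31, -0.6],
    [0.02, 0.28, -0.57],
    [0.02, 0.21, -0.47],
  ],
  yaw=[0.18, 0.18, 0.18, 0.18, 0.18],
)

```text
time: 18.25
position: [0.5272, -0.0353, 0.1531]
tool_rot: [1.356, 1.108, -1.358]
ft_force: [-0.3, 1.1, -1.9]
grip_width: 0.55
```

Emit:
servo_tool(
  dp=[
    [0, 0, 0],
    [0, 0, 0],
    [0, 0, 0],
    [0, 0, 0],
    [0, 0, 0],
  ],
  yaw=[0, 0, 0, 0, 0],
)

```text
time: 18.75
position: [0.5272, -0.0368, 0.1542]
tool_rot: [1.357, 1.106, -1.357]
ft_force: [0.8, -0.4, -1.6]
grip_width: 0.548
```

```bash
python3 - <<'E'
from h import *
im,d,s=grab('wrist','w8')
plan([0.5276,-.0364,0.073],-.203)
W=cloud('wrist',d,s);M=R.from_rotvec(s['tool_rot']).as_matrix();Tt=(W-s['position'])@M
for v in range(20,250,8): print(v,W[v,253].round(4),Tt[v,253].round(4))
E
```

```text
t 18.8 p [ 0.5273 -0.0367  0.1542] jaw -0.203 tilt [ 0.  0. -1.] q7 -0.11 f [-0.5  0.3 -1.8] w 0.548
[[0.65, 0.0, -0.0], [0.65, 0.0, -0.0], [0.65, 0.0, -0.0], [0.65, 0.0, -0.0], [0.65, 0.0, -0.0]] yaw [0.0, 0.0, 0.0, 0.0, 0.0]
20 [5.552e-01 1.100e-01 4.000e-04] [ 0.1538 -0.0022 -0.1494]
28 [0.5538 0.1033 0.0007] [ 0.1534 -0.0022 -0.1426]
36 [ 5.525e-01  9.680e-02 -1.000e-04] [ 0.1543 -0.0022 -0.136 ]
44 [0.5509 0.0893 0.0042] [ 0.15   -0.0022 -0.1283]
52 [0.5475 0.0713 0.0777] [ 0.0765 -0.0019 -0.11  ]
60 [0.5464 0.0661 0.0779] [ 0.0763 -0.0019 -0.1046]
68 [0.5454 0.0609 0.0766] [ 0.0776 -0.0019 -0.0994]
76 [0.5442 0.0554 0.0779] [ 0.0763 -0.0019 -0.0937]
84 [0.5431 0.0496 0.0829] [ 0.0713 -0.0019 -0.0879]
92 [0.542  0.0445 0.077 ] [ 0.0772 -0.002  -0.0826]
100 [0.5408 0.0389 0.0785] [ 0.0757 -0.002  -0.0768]
108 [0.5396 0.0332 0.0778] [ 0.0764 -0.002  -0.0711]
116 [0.5377 0.0253 0.0053] [ 0.1489 -0.0023 -0.0629]
124 [0.5372 0.0216 0.0771] [ 0.0771 -0.002  -0.0593]
132 [0.536  0.0157 0.0768] [ 0.0774 -0.002  -0.0532]
140 [nan nan nan] [nan nan nan]
148 [0.5336 0.0042 0.081 ] [ 0.0732 -0.002  -0.0414]
156 [ 0.5322 -0.0026  0.0762] [ 0.078  -0.002  -0.0345]
164 [ 0.5309 -0.0088  0.0765] [ 0.0776 -0.002  -0.0281]
172 [ 0.5296 -0.0152  0.0763] [ 0.0778 -0.002  -0.0216]
180 [ 0.5246 -0.0379  0.007 ] [ 0.1472 -0.0024  0.0016]
188 [ 0.5227 -0.0468  0.005 ] [ 0.1491 -0.0024  0.0108]
196 [ 0.5218 -0.0519  0.0173] [ 0.1368 -0.0023  0.0159]
204 [ 0.5281 -0.0236  0.1329] [ 0.0212 -0.0018 -0.0131]
212 [ 0.5281 -0.0238  0.1474] [ 0.0067 -0.0017 -0.013 ]
220 [ 0.5282 -0.0235  0.1611] [-0.0069 -0.0017 -0.0132]
228 [ 0.5282 -0.0237  0.1718] [-0.0176 -0.0016 -0.013 ]
236 [ 0.5283 -0.0237  0.1819] [-0.0277 -0.0016 -0.0131]
244 [ 0.5277 -0.0266  0.1842] [-0.0301 -0.0016 -0.0101]
```

View pics/w8.png

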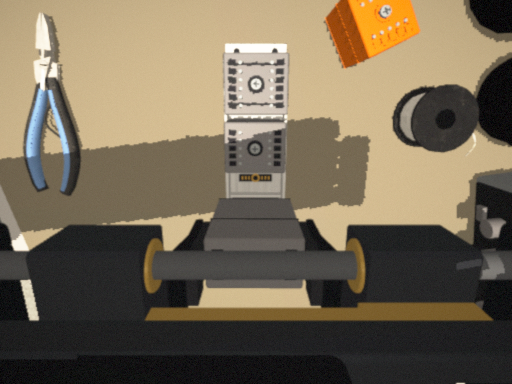

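Emit:
servo_tool(
  dp=[
    [0.6, 0, -0.03],
    [0.7, 0, -0.01],
    [0.7, 0, 0],
    [0.6, 0, 0],
    [0.5, 0, 0],
  ],
  yaw=[0, 0, 0, 0, 0],
)

```text
time: 19.3
position: [0.527, -0.0352, 0.0748]
tool_rot: [1.356, 1.107, -1.358]
ft_force: [0.1, -0.1, -1.4]
grip_width: 0.552
```

Emit:
servo_tool(
  dp=[
    [0, 0, 0],
    [0, 0, 0],
    [0.2, 0, 0],
    [0.2, 0, 0],
    [0.2, 0, 0],
  ],
  yaw=[0, 0, 0, 0, 0],
)

```text
time: 19.8
position: [0.528, -0.0351, 0.0616]
tool_rot: [1.357, 1.107, -1.356]
ft_force: [-0.6, -0.0, -0.1]
grip_width: 0.55
```

```bash
python3 - <<'E'
from h import *
plan([0.5278,-.0357,0.047],-.203)
E
```

```text
t 19.8 p [ 0.528  -0.0351  0.0616] jaw -0.202 tilt [ 0.001  0.    -1.   ] q7 -0.04 f [-0.6 -0.  -0.1] w 0.55
[[0.12, -0.0, 0.0], [0.12, -0.0, 0.0], [0.12, -0.0, 0.0], [0.12, -0.0, 0.0], [0.12, -0.0, 0.0]] yaw [0.0, 0.0, 0.0, 0.0, 0.0]
```

Emit:
servo_tool(
  dp=[
    [0.12, 0, 0.02],
    [0.12, 0, 0],
    [0.12, 0, 0],
    [0.1, 0, 0],
    [0.1, 0, 0],
  ],
  yaw=[0, 0, 0, 0, 0],
)

```text
time: 20.3
position: [0.5276, -0.0357, 0.0474]
tool_rot: [1.357, 1.107, -1.356]
ft_force: [0.7, 0.3, -1.8]
grip_width: 0.552
```

Emit:
servo_tool(
  dp=[
    [0.05, 0, 0],
    [0.05, 0, 0],
    [0.05, 0, 0],
    [0, 0, 0],
    [0, 0, 0],
  ],
  yaw=[0, 0, 0, 0, 0],
)

```text
time: 20.8
position: [0.5278, -0.0357, 0.0471]
tool_rot: [1.358, 1.109, -1.356]
ft_force: [-9.7, 0.2, 24.6]
grip_width: 0.553
```

Home (24.6 N up at the expected height). Release and rise.

Emit:
servo_tool(
  dp=[
    [-0.1, 0, 0],
    [0, 0, 0],
    [0, 0, 0],
    [0, 0, 0],
    [0, 0, 0],
  ],
  yaw=[0, 0, 0, 0, 0],
  fingers=0.95,
)

```text
time: 21.3
position: [0.5274, -0.0357, 0.046]
tool_rot: [1.356, 1.107, -1.357]
ft_force: [0.4, 0.5, 0.6]
grip_width: 0.9
```

Emit:
servo_tool(
  dp=[
    [-0.3, 0, 0],
    [-0.7, 0, 0],
    [-1, 0, 0],
    [-1, 0, 0],
    [-1, 0, 0],
  ],
  yaw=[0, 0, 0, 0, 0],
)

```text
time: 21.8
position: [0.5275, -0.0359, 0.1477]
tool_rot: [1.357, 1.106, -1.357]
ft_force: [-0.4, -0.2, -0.5]
grip_width: 0.949
```

Emit:
servo_tool(
  dp=[
    [-1, 0, 0],
    [-1, 0, 0],
    [-0.8, 0, 0],
    [-0.4, 0, 0],
    [0, 0, 0],
  ],
  yaw=[0, 0, 0, 0, 0],
)

```text
time: 22.3
position: [0.5284, -0.0358, 0.2278]
tool_rot: [1.359, 1.105, -1.354]
ft_force: [-0.2, -0.4, 0.5]
grip_width: 0.951
```

```bash
python3 - <<'E'
from h import *
im,d,s=grab('wrist','w9')
plan([0.5278,-.0357,0.25],-.203)
W=cloud('wrist',d,s)
m=(W[...,2]>.0705)&(W[...,2]<.0795);n,lab,stt,cen=cv2.connectedComponentsWithStats(m.astype(np.uint8))
for i in range(1,n):
        if stt[i,4]>150:
            pts=W[lab==i][:,:2].astype(np.float32);r=cv2.minAreaRect(pts*1000);print(cen[i].round(),r,W[lab==i][:,2].mean())
E
```

```text
t 22.35 p [ 0.5277 -0.0357  0.2264] jaw -0.202 tilt [ 0.001  0.    -1.   ] q7 -0.15 f [-0.1  0.7  0.4] w 0.945
[[-0.19, 0.0, -0.0], [-0.19, 0.0, -0.0], [-0.19, 0.0, -0.0], [-0.19, 0.0, -0.0], [-0.19, 0.0, -0.0]] yaw [0.0, 0.0, 0.0, 0.0, 0.0]
[350.  36.] ((643.9810180664062, 79.27322387695312), (40.48735046386719, 47.9398193359375), 14.93972110748291) 0.07255569107810142
[254.  90.] ((545.4699096679688, 49.718936920166016), (43.64809799194336, 48.12199783325195), 77.13285064697266) 0.0774276511823333
[254. 138.] ((535.086181640625, 4.1180572509765625), (39.347530364990234, 48.5423583984375), 78.34410858154297) 0.07734411034488983
[253. 177.] ((527.1058349609375, -34.861732482910156), (26.223623275756836, 47.78399658203125), 78.29000854492188) 0.07711876432080661
[473. 192.] ((757.288330078125, -97.11226654052734), (73.39474487304688, 33.08613586425781), 46.76747131347656) 0.07489294828684498
[254. 206.] ((521.0816650390625, -66.73123168945312), (27.330345153808594, 48.00830841064453), 78.6511001586914) 0.07707601898671303
```

View pics/w9.png

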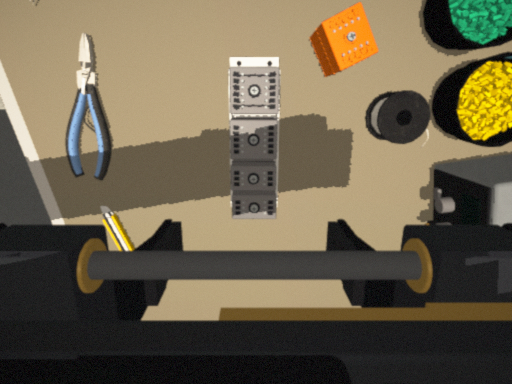

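```bash
python3 - <<'E'
from h import *
im,d,s=load('t7')
W=cloud('top',d)
red=(im[...,0]>120)&(im[...,1]<70)&(im[...,2]<70);red[:,:120]=0;red[:,185:]=0;red[:140]=0;red[190:]=0
P=W[red];print(len(P),P[np.argsort(P[:,2])].round(3)[::max(1,len(P)//10)])
plan([0.57,.25,0.30],-1.28)
E
```

```text
51 [[0.621 0.275 0.105]
 [0.608 0.274 0.12 ]
 [0.603 0.273 0.126]
 [0.592 0.266 0.141]
 [0.587 0.263 0.151]
 [0.563 0.258 0.154]
 [0.576 0.262 0.156]
 [0.562 0.26  0.158]
 [0.571 0.267 0.16 ]
 [0.578 0.264 0.162]
 [0.572 0.255 0.172]]
t 22.35 p [ 0.5277 -0.0357  0.2264] jaw -0.202 tilt [ 0.001  0.    -1.   ] q7 -0.15 f [-0.1  0.7  0.4] w 0.945
[[-0.2, -0.04, -0.77], [-0.2, -0.1, -0.76], [-0.2, -0.15, -0.76], [-0.2, -0.21, -0.74], [-0.2, -0.26, -0.73]] yaw [0.69, 0.69, 0.69, 0.69, 0.69]
[[-0.2, -0.31, -0.71], [-0.2, -0.36, -0.68], [-0.2, -0.41, -0.65], [-0.2, -0.45, -0.62], [-0.2, -0.5, -0.59]] yaw [0.69, 0.69, 0.69, 0.69, 0.69]
[[-0.2, -0.54, -0.55], [-0.2, -0.58, -0.51], [-0.2, -0.61, -0.47], [-0.2, -0.64, -0.42], [-0.2, -0.67, -0.38]] yaw [0.69, 0.69, 0.69, 0.69, 0.69]
```

Emit:
servo_tool(
  dp=[
    [-0.2, -0.04, -0.77],
    [-0.2, -0.1, -0.76],
    [-0.2, -0.15, -0.76],
    [-0.2, -0.21, -0.74],
    [-0.2, -0.26, -0.73],
  ],
  yaw=[0.69, 0.69, 0.69, 0.69, 0.69],
  fingers=0.55,
)

```text
time: 22.85
position: [0.5409, 0.0602, 0.2498]
tool_rot: [1.611, 0.886, -1.616]
ft_force: [0.6, -0.5, -0.0]
grip_width: 0.596
```

Emit:
servo_tool(
  dp=[
    [-0.2, -0.31, -0.71],
    [-0.2, -0.36, -0.68],
    [-0.2, -0.41, -0.65],
    [-0.2, -0.45, -0.62],
    [-0.2, -0.5, -0.59],
  ],
  yaw=[0.69, 0.69, 0.69, 0.69, 0.69],
)

```text
time: 23.35
position: [0.5554, 0.1554, 0.2746]
tool_rot: [1.849, 0.616, -1.855]
ft_force: [-0.1, -0.4, -0.6]
grip_width: 0.552
```

Emit:
servo_tool(
  dp=[
    [-0.2, -0.6, -0.6],
    [-0.2, -0.62, -0.55],
    [-0.2, -0.65, -0.5],
    [-0.2, -0.6, -0.42],
    [-0.1, -0.4, -0.2],
  ],
  yaw=[0.69, 0.69, 0.69, 0.69, 0.69],
)

```text
time: 23.85
position: [0.5691, 0.2475, 0.2969]
tool_rot: [2.066, 0.295, -2.072]
ft_force: [-0.5, 0.2, -0.7]
grip_width: 0.552
```

Emit:
servo_tool(
  dp=[
    [0, 0, 0],
    [0, 0, 0],
    [0, 0, 0],
    [0, 0, 0],
    [0, 0, 0],
  ],
  yaw=[0, 0, 0, 0, 0],
)

```text
time: 24.35
position: [0.5698, 0.2449, 0.2989]
tool_rot: [2.069, 0.296, -2.069]
ft_force: [0.5, -0.1, 0.7]
grip_width: 0.553
```

```bash
python3 - <<'E'
from h import *
im,d,s=grab('wrist','w10')
plan([0.57,.25,0.30],-1.28)
W=cloud('wrist',d,s)
red=(im[...,0]>110)&(im[...,1]<60)&(im[...,2]<60)&(W[...,2]>.06)&(W[...,2]<.2)&(W[...,1]>.2)
n,lab,stt,cen=cv2.connectedComponentsWithStats(red.astype(np.uint8));print(stt,cen)
E
```

```text
t 24.4 p [0.5698 0.2452 0.2989] jaw -1.286 tilt [ 0.  0. -1.] q7 -1.64 f [ 0.7 -0.2 -0. ] w 0.546
[[-0.01, -0.04, -0.01], [-0.01, -0.04, -0.01], [-0.01, -0.04, -0.01], [-0.01, -0.04, -0.01], [-0.01, -0.04, -0.01]] yaw [-0.01, -0.01, -0.01, -0.01, -0.01]
[[     0      0    512    384 195414]
 [   231    112     22     70   1194]] [[255.58185698 191.7679286 ]
 [242.10301508 147.64991625]]
```

View pics/w10.png

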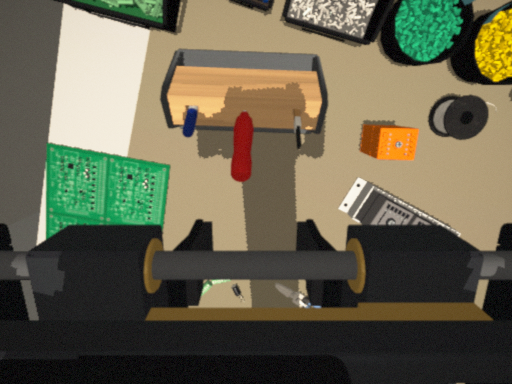

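```bash
python3 - <<'E'
from h import *
from scipy.optimize import least_squares
im,d,s=load('w10')
W=cloud('wrist',d,s)
red=(im[...,0]>100)&(im[...,1]<60)&(im[...,2]<60)&(W[...,2]>.06)&(W[...,2]<.2)&(W[...,1]>.2)
red=cv2.erode(red.astype(np.uint8),np.ones((3,3)))>0
P=W[red];P=P[np.isfinite(P).all(1)];print(len(P),P[:,2].min(),P[:,2].max())
def dirn(t,y): return np.array([-np.sin(t)*np.cos(y),-np.sin(t)*np.sin(y),np.cos(t)])
def f(q,full=False):
    a=dirn(q[2],q[3]);o=np.array([q[0],q[1],.123]);v=P-o;r=np.linalg.norm(np.cross(v,a),axis=1);return r-q[4]
r=least_squares(f,[.59,.262,.63,.29,.011],loss='soft_l1',f_scale=.001);print(r.x,np.degrees(r.x[2]),np.sqrt((f(r.x)**2).mean()))
a=dirn(r.x[2],r.x[3]);o=np.array([r.x[0],r.x[1],.123]);t=(P-o)@a;print('along',np.percentile(t,[0,1,50,99,100]))
def g(q): return f([q[0],q[1],np.radians(36),q[2],.0105])
r2=least_squares(g,[.59,.262,.29],loss='soft_l1',f_scale=.001);print(r2.x,np.sqrt((g(r2.x)**2).mean()))
a=dirn(np.radians(36),r2.x[2]);o=np.array([r2.x[0],r2.x[1],.123]);print(np.percentile((P-o)@a,[0,1,99,100]), 'mouth',o-a*(.123-.085)/a[2])
# end plates tops
m=(W[...,2]>.098)&(W[...,2]<.112)&(~red);m[:30]=0;m[150:]=0;m[:,:150]=0;m[:,340:]=0
print(cv2.minAreaRect(W[m][:,:2].astype(np.float32)*1000))
E
```

```text
991 0.09409915144914865 0.1638718389054819
[0.59902355 0.26769187 0.68898345 0.25253406 0.00773658] 39.47584396691864 0.0013021440199082297
along [-0.04045727 -0.03402153  0.01476476  0.04831256  0.04906736]
[0.59420852 0.26644719 0.25601247] 0.0022471245866389246
[-0.04308681 -0.03649797  0.04528304  0.04587931] mouth [0.6209173  0.27343838 0.085     ]
((626.2769165039062, 274.9107666015625), (53.41550827026367, 187.26239013671875), 14.201827049255371)
```

```bash
python3 - <<'E'
from h import *
plan([0.584,.2636,0.20],-1.32)
E
```

```text
t 24.4 p [0.5698 0.2452 0.2989] jaw -1.286 tilt [ 0.  0. -1.] q7 -1.64 f [ 0.7 -0.2 -0. ] w 0.546
[[0.79, -0.11, -0.15], [0.79, -0.11, -0.15], [0.79, -0.11, -0.15], [0.79, -0.11, -0.15], [0.79, -0.11, -0.15]] yaw [0.06, 0.06, 0.06, 0.06, 0.06]
```

Emit:
servo_tool(
  dp=[
    [0.79, -0.11, -0.15],
    [0.85, -0.12, -0.16],
    [0.85, -0.12, -0.16],
    [0.79, -0.12, -0.15],
    [0.67, -0.08, -0.12],
  ],
  yaw=[0.07, 0.07, 0.07, 0.06, 0.06],
)

```text
time: 24.9
position: [0.5837, 0.2641, 0.1989]
tool_rot: [2.088, 0.263, -2.089]
ft_force: [-0.1, 0.0, 0.6]
grip_width: 0.547
```

Emit:
servo_tool(
  dp=[
    [0, 0, 0],
    [0, 0, 0],
    [0, 0, 0],
    [0, 0, 0],
    [0, 0, 0],
  ],
  yaw=[0, 0, 0, 0, 0],
)

```text
time: 25.4
position: [0.5843, 0.264, 0.2011]
tool_rot: [2.09, 0.263, -2.087]
ft_force: [-0.1, 0.2, -0.9]
grip_width: 0.55
```

```bash
python3 - <<'E'
from h import *
im,d,s=grab('wrist','w11')
plan([0.584,.2636,0.121],-1.32)
E
```

```text
t 25.45 p [0.5842 0.264  0.2009] jaw -1.321 tilt [ 0.001  0.001 -1.   ] q7 -1.66 f [-0.2  0.2 -0.2] w 0.552
[[0.64, 0.0, 0.0], [0.64, 0.0, 0.0], [0.64, 0.0, 0.0], [0.64, 0.0, 0.0], [0.64, 0.0, 0.0]] yaw [-0.0, -0.0, -0.0, -0.0, -0.0]
```

View pics/w11.png

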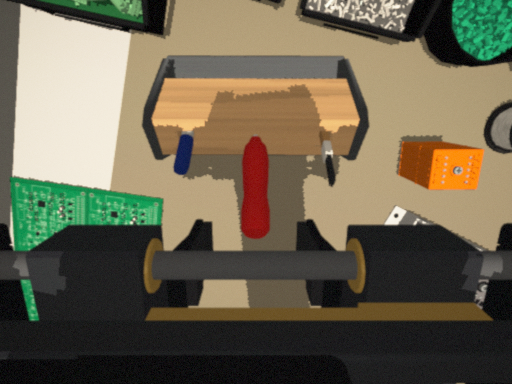

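Emit:
servo_tool(
  dp=[
    [0.64, 0, 0],
    [0.68, 0, 0],
    [0.66, 0, 0],
    [0.64, 0, 0],
    [0.5, 0, 0],
  ],
  yaw=[0, 0, 0, 0, 0],
)

```text
time: 25.95
position: [0.5832, 0.2637, 0.1199]
tool_rot: [2.086, 0.262, -2.09]
ft_force: [-0.6, -0.4, 0.8]
grip_width: 0.547
```

Emit:
servo_tool(
  dp=[
    [0, 0, 0],
    [0, 0, 0],
    [0, 0, 0],
    [0, 0, 0],
    [0, 0, 0],
  ],
  yaw=[0, 0, 0, 0, 0],
  fingers=0.1,
  grip_force=15,
)

```text
time: 26.45
position: [0.5845, 0.2642, 0.123]
tool_rot: [2.09, 0.264, -2.087]
ft_force: [-0.1, -0.3, 2.5]
grip_width: 0.263
```

Emit:
servo_tool(
  dp=[
    [0, 0, 0],
    [0, 0, 0],
    [0, 0, 0],
    [0, 0, 0],
    [0, 0, 0],
  ],
  yaw=[0, 0, 0, 0, 0],
)

```text
time: 26.95
position: [0.5844, 0.2642, 0.1228]
tool_rot: [2.09, 0.263, -2.087]
ft_force: [-0.1, -0.1, 6.6]
grip_width: 0.261
```

```bash
python3 - <<'E'
from h import *
a=np.array([-np.sin(np.radians(36.5))*np.cos(.25),-np.sin(np.radians(36.5))*np.sin(.25),np.cos(np.radians(36.5))])
s=st();plan(np.array(s['position'])+a*.115,None)
E
```

```text
t 26.95 p [0.5844 0.2642 0.1228] jaw -1.32 tilt [ 0.001  0.001 -1.   ] q7 -1.63 f [-0.1 -0.1  6.6] w 0.261
[[-0.74, -0.0, 0.55], [-0.74, -0.0, 0.55], [-0.74, -0.0, 0.55], [-0.74, -0.0, 0.55], [-0.74, -0.0, 0.55]] yaw [0.0, 0.0, 0.0, 0.0, 0.0]
```

Emit:
servo_tool(
  dp=[
    [-0.2, 0, 0.15],
    [-0.4, 0, 0.3],
    [-0.5, 0, 0.37],
    [-0.5, 0, 0.37],
    [-0.5, 0, 0.37],
  ],
  yaw=[0, 0, 0, 0, 0],
)

```text
time: 27.45
position: [0.5444, 0.2537, 0.1747]
tool_rot: [2.085, 0.262, -2.091]
ft_force: [0.1, 0.2, -0.7]
grip_width: 0.264
```

Emit:
servo_tool(
  dp=[
    [-0.5, 0, 0.37],
    [-0.5, 0, 0.37],
    [-0.5, 0, 0.37],
    [-0.5, 0, 0.37],
    [-0.4, 0, 0.3],
  ],
  yaw=[0, 0, 0, 0, 0],
)

```text
time: 27.95
position: [0.5022, 0.2431, 0.2358]
tool_rot: [2.089, 0.263, -2.088]
ft_force: [-0.2, 0.3, -0.8]
grip_width: 0.268
```

Emit:
servo_tool(
  dp=[
    [-0.4, 0, 0.3],
    [-0.3, 0, 0.22],
    [0, 0, 0],
    [0, 0, 0],
    [0, 0, 0],
  ],
  yaw=[0, 0, 0, 0, 0],
)

```text
time: 28.45
position: [0.4903, 0.2399, 0.2515]
tool_rot: [2.087, 0.262, -2.089]
ft_force: [0.2, 0.1, -1.1]
grip_width: 0.264
```

```bash
python3 - <<'E'
from h import *
im,d,s=grab('wrist','w12')
plan([0.5,.24,0.25],-1.32)
im,d,s=grab('side','s12')
cv2.imwrite('pics/s12c.png',cv2.cvtColor(cv2.resize(im[170:320,220:400],None,fx=4,fy=4,interpolation=cv2.INTER_CUBIC),cv2.COLOR_RGB2BGR))
E
```

```text
t 28.5 p [0.4903 0.2399 0.2514] jaw -1.321 tilt [-0.001 -0.001 -1.   ] q7 -1.78 f [-0.3 -0.4 -0.5] w 0.264
[[0.01, 0.02, -0.08], [0.01, 0.02, -0.08], [0.01, 0.02, -0.08], [0.01, 0.02, -0.08], [0.01, 0.02, -0.08]] yaw [-0.0, -0.0, -0.0, -0.0, -0.0]
```

View pics/w12.png

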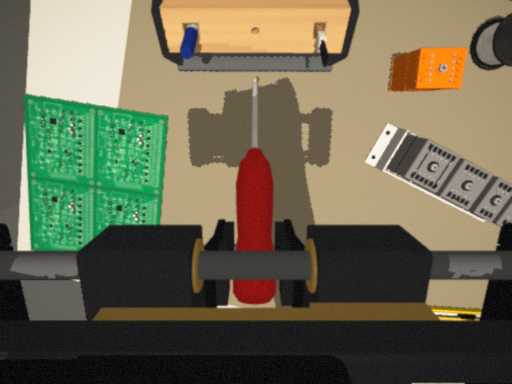

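View pics/s12c.png

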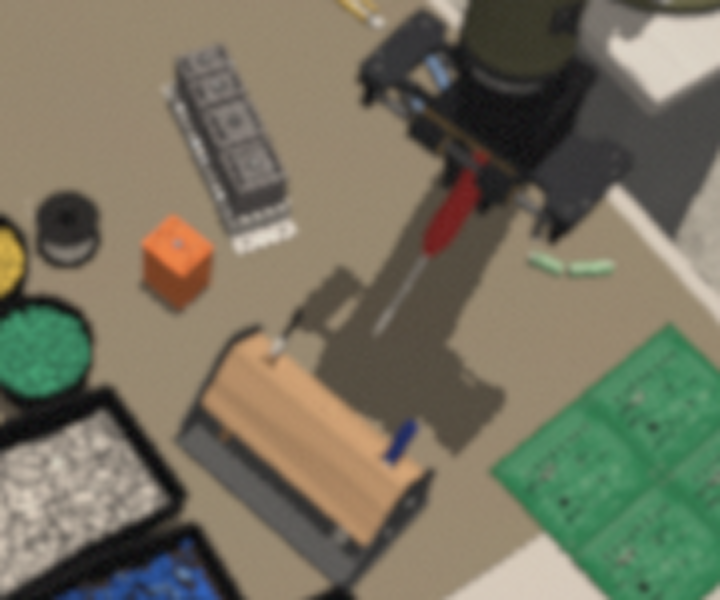

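Emit:
servo_tool(
  dp=[
    [0, 0, 0],
    [0, 0, 0],
    [0, 0, 0],
    [0, 0, 0],
    [0, 0, 0],
  ],
  yaw=[0, 0, 0, 0, 0],
  grip_force=4,
)

```text
time: 29.05
position: [0.4904, 0.24, 0.2521]
tool_rot: [2.088, 0.263, -2.088]
ft_force: [-0.3, 0.3, 0.1]
grip_width: 0.265
```

```bash
cat >> h.py <<'E'
def pose(im,d,s):
    W=cloud('wrist',d,s);M=R.from_rotvec(s['tool_rot']).as_matrix();Tt=(W-s['position'])@M
    red=(im[...,0]>90)&(im[...,1]<60)&(im[...,2]<60)&(Tt[...,0]>-.02)&(abs(Tt[...,1])<.03)&(abs(Tt[...,2])<.15)&(W[...,2]>.02)
    red[225:]=0
    P=Tt[red];
    if len(P)<50: print('few',len(P));return
    c=P.mean(0);_,_,V=np.linalg.svd(P-c,full_matrices=False);a=V[0]*np.sign(V[0][0])
    print('n',len(P),'c',c.round(4),'axis',a.round(3),'tilt z',np.degrees(np.arctan2(-a[2],a[0])).round(1),'tilt y',np.degrees(np.arctan2(a[1],a[0])).round(1),'x',P[:,0].min().round(3),P[:,0].max().round(3))
E
python3 - <<'E'
from h import *
pose(*load('w12'))
im,d,s=grab('wrist','w13');pose(im,d,s)
E
```

```text
n 2442 c [ 0.0054 -0.0007 -0.0262] axis [ 0.771 -0.004 -0.636] tilt z 39.5 tilt y -0.3 x -0.014 0.037
n 2438 c [ 0.0054 -0.0007 -0.0262] axis [ 0.772 -0.005 -0.636] tilt z 39.5 tilt y -0.4 x -0.014 0.036
```

View pics/w13.png

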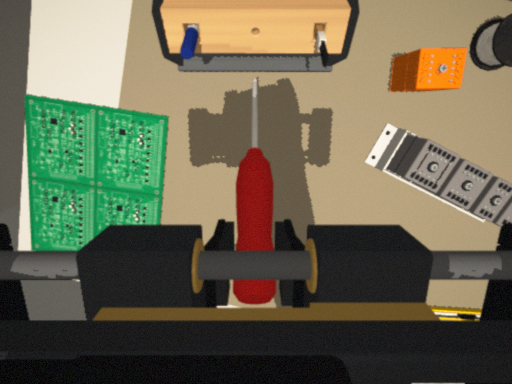

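```bash
python3 - <<'E'
from h import *
im,d,s=load('w13')
W=cloud('wrist',d,s);M=R.from_rotvec(s['tool_rot']).as_matrix();Tt=(W-s['position'])@M
for v in range(72,150,6):
    u=253+np.argmin(Tt[v,253:259,0]); print(v,u,Tt[v,u].round(4),W[v,u].round(3),im[v,u])
ax=np.array([.2018,.9794]);c=np.array([.5342,-.0048])
print(c+ax*(-.0775-.020-.11))
plan([*(c+ax*(-.0775-.020-.11)),.28],-.203)
E
```

```text
72 254 [ 0.2512 -0.0014 -0.1121] [0.599 0.269 0.001] [157 140 108]
78 254 [ 0.0983 -0.0011 -0.0928] [0.58  0.264 0.154] [192 177 155]
84 254 [ 0.0915 -0.001  -0.0878] [0.575 0.263 0.161] [189 181 166]
90 254 [ 0.0851 -0.001  -0.083 ] [0.571 0.262 0.167] [195 187 174]
96 255 [ 0.0791 -0.0003 -0.0785] [0.566 0.26  0.173] [177 168 154]
102 255 [ 0.073  -0.0003 -0.0741] [0.562 0.259 0.179] [139 131 122]
108 255 [ 0.0682 -0.0003 -0.0698] [0.558 0.258 0.184] [141 136 125]
114 255 [ 0.0634 -0.0003 -0.0657] [0.554 0.257 0.189] [143 137 127]
120 254 [ 0.0581 -0.001  -0.0618] [0.55  0.256 0.194] [145 138 128]
126 254 [ 0.0538 -0.001  -0.058 ] [0.546 0.255 0.198] [146 140 127]
132 253 [ 0.0497 -0.0017 -0.0542] [0.543 0.255 0.202] [145 137 128]
138 254 [ 0.0445 -0.001  -0.0507] [0.539 0.254 0.208] [147 139 128]
144 254 [ 0.0402 -0.001  -0.0472] [0.536 0.253 0.212] [146 139 129]
[ 0.4923265 -0.2080255]
t 29.1 p [0.4904 0.2401 0.2521] jaw -1.32 tilt [ 0.  0. -1.] q7 -1.78 f [ 0.1  0.7 -0.5] w 0.268
[[-0.06, 0.87, 0.22], [-0.06, 0.86, 0.27], [-0.06, 0.84, 0.31], [-0.06, 0.82, 0.36], [-0.06, 0.8, 0.41]] yaw [-0.53, -0.53, -0.53, -0.53, -0.53]
[[-0.06, 0.78, 0.45], [-0.06, 0.75, 0.49], [-0.06, 0.72, 0.53], [-0.06, 0.69, 0.57], [-0.06, 0.66, 0.61]] yaw [-0.53, -0.53, -0.53, -0.53, -0.53]
[[-0.06, 0.62, 0.65], [-0.06, 0.58, 0.68], [-0.06, 0.55, 0.71], [-0.06, 0.5, 0.74], [-0.06, 0.46, 0.77]] yaw [-0.53, -0.53, -0.53, -0.53, -0.53]
[[-0.06, 0.42, 0.79], [-0.06, 0.37, 0.81], [-0.06, 0.33, 0.83], [-0.06, 0.28, 0.85], [-0.06, 0.23, 0.87]] yaw [-0.53, -0.53, -0.53, -0.53, -0.53]
```

Emit:
servo_tool(
  dp=[
    [-0.06, 0.87, 0.22],
    [-0.06, 0.86, 0.27],
    [-0.06, 0.84, 0.31],
    [-0.06, 0.82, 0.36],
    [-0.06, 0.8, 0.41],
  ],
  yaw=[-0.53, -0.53, -0.53, -0.53, -0.53],
  grip_force=10,
)

```text
time: 29.6
position: [0.4907, 0.1269, 0.2597]
tool_rot: [1.923, 0.522, -1.923]
ft_force: [0.1, -0.1, -0.1]
grip_width: 0.266
```

Emit:
servo_tool(
  dp=[
    [-0.06, 0.78, 0.45],
    [-0.06, 0.75, 0.49],
    [-0.06, 0.72, 0.53],
    [-0.06, 0.69, 0.57],
    [-0.06, 0.66, 0.61],
  ],
  yaw=[-0.53, -0.53, -0.53, -0.53, -0.53],
)

```text
time: 30.1
position: [0.4911, 0.0148, 0.2673]
tool_rot: [1.746, 0.746, -1.745]
ft_force: [-1.0, -0.1, -0.6]
grip_width: 0.263
```

Emit:
servo_tool(
  dp=[
    [-0.06, 0.62, 0.65],
    [-0.06, 0.58, 0.68],
    [-0.06, 0.55, 0.71],
    [-0.06, 0.5, 0.74],
    [-0.06, 0.46, 0.77],
  ],
  yaw=[-0.53, -0.53, -0.53, -0.53, -0.53],
)

```text
time: 30.6
position: [0.4908, -0.0973, 0.2748]
tool_rot: [1.558, 0.939, -1.557]
ft_force: [0.4, 1.0, -0.0]
grip_width: 0.265
```

Emit:
servo_tool(
  dp=[
    [-0.06, 0.42, 0.79],
    [-0.06, 0.37, 0.81],
    [-0.06, 0.33, 0.83],
    [-0.06, 0.28, 0.85],
    [-0.06, 0.23, 0.75],
  ],
  yaw=[-0.53, -0.53, -0.53, -0.53, -0.53],
)

```text
time: 31.1
position: [0.4912, -0.2065, 0.2823]
tool_rot: [1.362, 1.103, -1.361]
ft_force: [0.2, 0.8, -0.8]
grip_width: 0.263
```

```bash
python3 - <<'E'
from h import *
im,d,s=grab('wrist','w14');pose(im,d,s)
plan([0.4923,-.2080,.155],-.203)
E
```

```text
n 2410 c [ 0.0056 -0.0011 -0.0275] axis [ 0.773  0.001 -0.634] tilt z 39.4 tilt y 0.0 x -0.014 0.036
t 31.15 p [ 0.4907 -0.2103  0.2827] jaw -0.211 tilt [ 0.001 -0.003 -1.   ] q7 0.19 f [-0.9 -0.9 -0.8] w 0.264
[[0.51, 0.0, -0.01], [0.51, 0.0, -0.01], [0.51, 0.0, -0.01], [0.51, 0.0, -0.01], [0.51, 0.0, -0.01]] yaw [-0.01, -0.01, -0.01, -0.01, -0.01]
[[0.51, 0.0, -0.01], [0.51, 0.0, -0.01], [0.51, 0.0, -0.01], [0.51, 0.0, -0.01], [0.51, 0.0, -0.01]] yaw [-0.01, -0.01, -0.01, -0.01, -0.01]
```

View pics/w14.png

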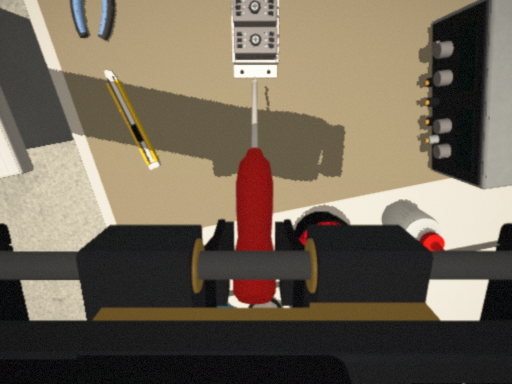

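Emit:
servo_tool(
  dp=[
    [0.9, 0, 0],
    [1, 0, 0],
    [1, 0, 0],
    [1, 0, 0],
    [0.7, 0, 0],
  ],
  yaw=[0, 0, 0, 0, 0],
)

```text
time: 31.65
position: [0.4908, -0.2042, 0.1654]
tool_rot: [1.363, 1.104, -1.364]
ft_force: [-0.8, 0.4, -0.6]
grip_width: 0.259
```

Emit:
servo_tool(
  dp=[
    [0.3, 0, 0],
    [0.2, 0, 0],
    [0, 0, 0],
    [0, 0, 0],
    [0, 0, 0],
  ],
  yaw=[0, 0, 0, 0, 0],
  grip_force=5,
)

```text
time: 32.15
position: [0.4921, -0.2054, 0.1554]
tool_rot: [1.363, 1.101, -1.361]
ft_force: [0.1, 0.8, -0.2]
grip_width: 0.269
```

```bash
python3 - <<'E'
from h import *
im,d,s=grab('wrist','w15');pose(im,d,s)
W=cloud('wrist',d,s);M=R.from_rotvec(s['tool_rot']).as_matrix();Tt=(W-s['position'])@M
for v in range(60,130,4): print(v,Tt[v,254].round(4),W[v,254].round(3),im[v,254])
plan([0.4923,-.2080,.155],-.203)
E
```

```text
n 2442 c [ 0.0055 -0.0011 -0.0274] axis [ 0.772 -0.003 -0.636] tilt z 39.5 tilt y -0.2 x -0.013 0.036
60 [ 0.1524 -0.0013 -0.1147] [ 0.515 -0.093  0.003] [255 254 252]
64 [ 0.1523 -0.0013 -0.1111] [ 0.514 -0.096  0.003] [255 255 253]
68 [ 0.1557 -0.0013 -0.1079] [ 0.514 -0.1   -0.   ] [205 189 148]
72 [ 0.1555 -0.0013 -0.1043] [ 0.513 -0.103 -0.   ] [209 186 143]
76 [ 0.101  -0.0012 -0.0959] [ 0.511 -0.111  0.054] [205 188 159]
80 [ 0.0946 -0.0012 -0.0923] [ 0.51  -0.115  0.061] [236 226 206]
84 [ 0.0917 -0.0012 -0.0892] [ 0.51  -0.118  0.064] [221 214 198]
88 [ 0.0882 -0.0012 -0.086 ] [ 0.509 -0.121  0.067] [223 217 200]
92 [ 0.0836 -0.0012 -0.0828] [ 0.508 -0.124  0.072] [227 221 206]
96 [ 0.0785 -0.0012 -0.0798] [ 0.508 -0.127  0.077] [229 222 209]
100 [ 0.0748 -0.0012 -0.0768] [ 0.507 -0.13   0.081] [232 225 212]
104 [ 0.072  -0.0012 -0.074 ] [ 0.506 -0.133  0.083] [233 226 214]
108 [ 0.0688 -0.0012 -0.0711] [ 0.506 -0.136  0.087] [234 229 216]
112 [ 0.0661 -0.0012 -0.0684] [ 0.505 -0.138  0.089] [236 230 219]
116 [ 0.0616 -0.0012 -0.0657] [ 0.505 -0.141  0.094] [166 160 147]
120 [ 0.0591 -0.0012 -0.063 ] [ 0.504 -0.143  0.096] [164 157 143]
124 [ 0.0558 -0.0012 -0.0605] [ 0.504 -0.146  0.1  ] [164 157 145]
128 [ 0.0529 -0.0012 -0.0579] [ 0.503 -0.148  0.103] [166 159 147]
t 32.2 p [ 0.4919 -0.2053  0.1553] jaw -0.21 tilt [ 0.001  0.    -1.   ] q7 0.28 f [-0.   0.1 -0.2] w 0.264
[[0.0, 0.01, 0.02], [0.0, 0.01, 0.02], [0.0, 0.01, 0.02], [0.0, 0.01, 0.02], [0.0, 0.01, 0.02]] yaw [-0.01, -0.01, -0.01, -0.01, -0.01]
```

View pics/w15.png

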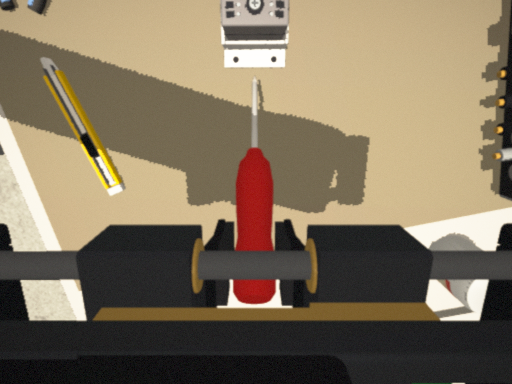

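Emit:
servo_tool(
  dp=[
    [0, 0, -0.3],
    [0, 0, -0.3],
    [0, 0, -0.3],
    [0, 0, -0.2],
    [0, 0, -0.1],
  ],
  yaw=[-0.02, -0.02, -0.02, 0, 0],
)

```text
time: 32.7
position: [0.4979, -0.1749, 0.1545]
tool_rot: [1.357, 1.106, -1.357]
ft_force: [0.7, -0.8, 0.3]
grip_width: 0.265
```

Emit:
servo_tool(
  dp=[
    [-0.1, 0, -0.16],
    [-0.11, 0, -0.16],
    [-0.11, 0, -0.16],
    [-0.11, 0, -0.16],
    [-0.11, 0, -0.16],
  ],
  yaw=[0, 0, 0, 0, 0],
)

```text
time: 33.2
position: [0.5017, -0.156, 0.1683]
tool_rot: [1.358, 1.106, -1.358]
ft_force: [-0.6, 0.2, 0.2]
grip_width: 0.267
```

```bash
python3 - <<'E'
from h import *
im,d,s=grab('wrist','w16');pose(im,d,s)
plan([0.4923,-.2080,.155],-.203)
E
```

```text
n 2000 c [ 0.0085 -0.0012 -0.0233] axis [ 0.861 -0.009 -0.509] tilt z 30.6 tilt y -0.6 x -0.012 0.041
t 33.25 p [ 0.5022 -0.1552  0.1687] jaw -0.203 tilt [ 0.001  0.001 -1.   ] q7 0.15 f [-0.1 -0.1 -0.2] w 0.262
[[0.11, 0.01, 0.43], [0.11, 0.01, 0.43], [0.11, 0.01, 0.43], [0.11, 0.01, 0.43], [0.11, 0.01, 0.43]] yaw [-0.0, -0.0, -0.0, -0.0, -0.0]
```

View pics/w16.png

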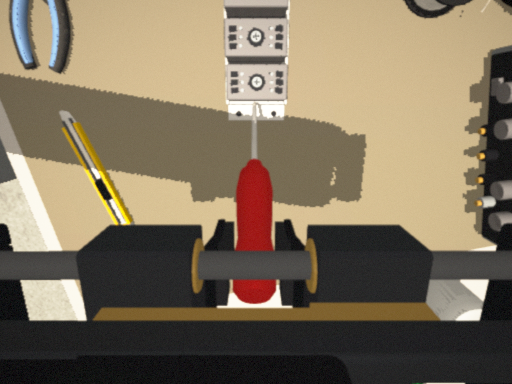

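Emit:
servo_tool(
  dp=[
    [-0.08, 0, -0.16],
    [-0.08, 0, -0.16],
    [-0.08, 0, -0.16],
    [-0.07, 0, -0.16],
    [-0.07, 0, -0.16],
  ],
  yaw=[0, 0, 0, 0, 0],
)

```text
time: 33.75
position: [0.5058, -0.1363, 0.1777]
tool_rot: [1.358, 1.106, -1.358]
ft_force: [-0.3, -0.5, 0.2]
grip_width: 0.268
```

Emit:
servo_tool(
  dp=[
    [-0.06, 0, -0.16],
    [-0.05, 0, -0.16],
    [-0.05, 0, -0.16],
    [-0.04, 0, -0.16],
    [-0.04, 0, -0.16],
  ],
  yaw=[0, 0, 0, 0, 0],
)

```text
time: 34.25
position: [0.5098, -0.1168, 0.1836]
tool_rot: [1.358, 1.106, -1.358]
ft_force: [0.1, -0.8, -0.3]
grip_width: 0.262
```

Emit:
servo_tool(
  dp=[
    [-0.03, 0, -0.16],
    [-0.03, 0, -0.16],
    [-0.02, 0, -0.16],
    [-0.02, 0, -0.16],
    [-0.01, 0, -0.1],
  ],
  yaw=[0, 0, 0, 0, 0],
)

```text
time: 34.75
position: [0.5136, -0.0985, 0.1863]
tool_rot: [1.358, 1.106, -1.358]
ft_force: [0.0, -1.0, -1.2]
grip_width: 0.261
```

```bash
python3 - <<'E'
from h import *
im,d,s=grab('wrist','w17');pose(im,d,s)
plan([0.4923,-.2080,.155],-.203)
E
```

```text
n 884 c [ 0.0146 -0.0012 -0.0115] axis [ 0.989 -0.029 -0.144] tilt z 8.3 tilt y -1.7 x -0.004 0.041
t 34.8 p [ 0.5137 -0.0981  0.1863] jaw -0.203 tilt [ 0.  0. -1.] q7 0.01 f [-0.1 -0.6  1.1] w 0.266
[[0.25, 0.01, 0.9], [0.25, 0.01, 0.9], [0.25, 0.01, 0.9], [0.25, 0.01, 0.9], [0.25, 0.01, 0.9]] yaw [-0.0, -0.0, -0.0, -0.0, -0.0]
```

View pics/w17.png

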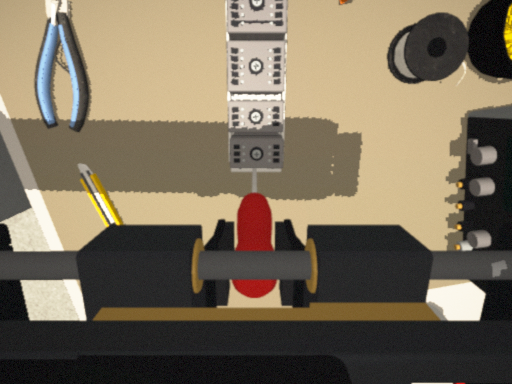

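Emit:
servo_tool(
  dp=[
    [-0.01, 0, -0.14],
    [-0.01, 0, -0.14],
    [0, 0, -0.14],
    [0, 0, -0.14],
    [0, 0, -0.06],
  ],
  yaw=[0, 0, 0, 0, 0],
)

```text
time: 35.3
position: [0.5168, -0.0832, 0.1868]
tool_rot: [1.358, 1.106, -1.357]
ft_force: [1.2, -0.2, -0.8]
grip_width: 0.267
```

```bash
python3 - <<'E'
from h import *
im,d,s=grab('wrist','w18');pose(im,d,s)
print(s['position'])
W=cloud('wrist',d,s);M=R.from_rotvec(s['tool_rot']).as_matrix();Tt=(W-s['position'])@M
for v in range(176,226,4): print(v,[ (Tt[v,u].round(4).tolist(),im[v,u].tolist()) for u in (250,254)])
im,d,s=grab('side','s18')
cv2.imwrite('pics/s18c.png',cv2.cvtColor(cv2.resize(im[110:260,220:400],None,fx=4,fy=4,interpolation=cv2.INTER_CUBIC),cv2.COLOR_RGB2BGR))
E
```

```text
n 609 c [ 0.0159 -0.0012 -0.0083] axis [ 0.999 -0.037 -0.039] tilt z 2.2 tilt y -2.1 x -0.002 0.039
[ 0.51675696 -0.08322467  0.18677626]
176 [([0.1085, -0.0049, -0.0114], [105, 99, 93]), ([0.1081, -0.0013, -0.0115], [51, 49, 45])]
180 [([0.1094, -0.0049, -0.0075], [106, 97, 93]), ([0.1092, -0.0013, -0.0075], [107, 100, 96])]
184 [([0.1102, -0.0049, -0.0035], [102, 96, 89]), ([0.1101, -0.0013, -0.0035], [111, 103, 98])]
188 [([0.1868, -0.0061, 0.0209], [120, 109, 88]), ([0.0994, -0.0013, -0.0026], [147, 140, 130])]
192 [([0.187, -0.0061, 0.0258], [119, 110, 88]), ([0.0869, -0.0012, -0.0024], [147, 141, 130])]
196 [([0.1866, -0.0061, 0.0306], [160, 143, 111]), ([0.0765, -0.0012, -0.002], [149, 143, 134])]
200 [([0.186, -0.0061, 0.0354], [202, 171, 131]), ([0.0426, -0.0012, -0.0091], [142, 96, 87])]
204 [([0.0302, -0.0038, -0.0102], [138, 22, 20]), ([0.0303, -0.0012, -0.0102], [137, 12, 13])]
208 [([0.0237, -0.0037, -0.0097], [142, 26, 20]), ([0.0222, -0.0012, -0.0102], [145, 27, 24])]
212 [([0.017, -0.0036, -0.0093], [143, 22, 16]), ([0.0173, -0.0012, -0.0092], [145, 26, 22])]
216 [([0.0106, -0.0036, -0.009], [145, 22, 22]), ([0.0109, -0.0012, -0.0089], [144, 22, 23])]
220 [([0.0056, -0.0035, -0.0084], [146, 29, 25]), ([0.0052, -0.0012, -0.0086], [146, 25, 23])]
224 [([-0.0006, -0.0034, -0.0084], [141, 18, 14]), ([-0.0016, -0.0011, -0.0088], [145, 25, 24])]
```

View pics/w18.png

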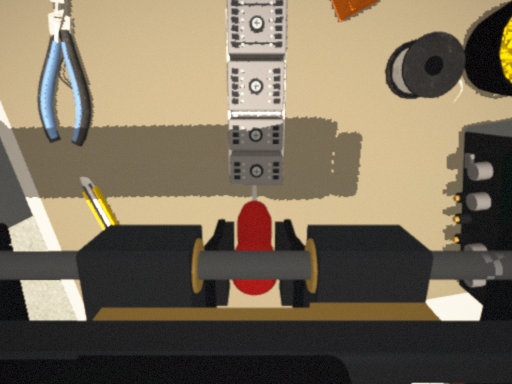

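View pics/s18c.png

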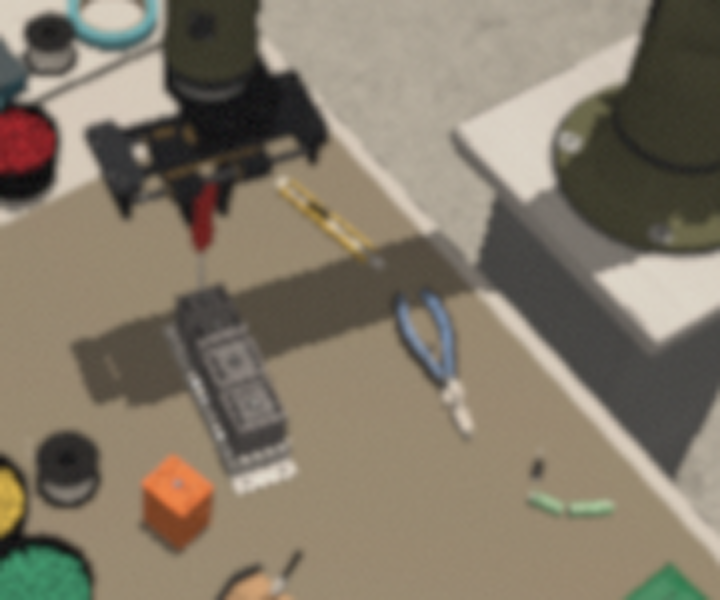

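Emit:
servo_tool(
  dp=[
    [0, 0, 0.12],
    [-0.2, 0, 0],
    [-0.5, 0, 0],
    [-0.7, 0, 0],
    [-0.5, 0, 0],
  ],
  yaw=[0, 0, 0, 0, 0],
  grip_force=15,
)

```text
time: 35.9
position: [0.5166, -0.087, 0.2363]
tool_rot: [1.36, 1.104, -1.356]
ft_force: [0.4, -1.3, -1.1]
grip_width: 0.265
```

```bash
python3 - <<'E'
from h import *
plan([0.536,.0028,.239],-.203)
E
```

```text
t 35.9 p [ 0.5166 -0.087   0.2363] jaw -0.204 tilt [ 0.002  0.    -1.   ] q7 -0.05 f [ 0.4 -1.3 -1.1] w 0.265
[[-0.02, 0.01, -0.73], [-0.02, 0.01, -0.73], [-0.02, 0.01, -0.73], [-0.02, 0.01, -0.73], [-0.02, 0.01, -0.73]] yaw [-0.0, -0.0, -0.0, -0.0, -0.0]
```

Emit:
servo_tool(
  dp=[
    [-0.03, 0.01, -0.3],
    [-0.02, 0.01, -0.5],
    [-0.02, 0.01, -0.5],
    [-0.02, 0.01, -0.5],
    [-0.02, 0.01, -0.5],
  ],
  yaw=[0, 0, 0, 0, 0],
)

```text
time: 36.4
position: [0.5289, -0.0289, 0.2365]
tool_rot: [1.356, 1.107, -1.358]
ft_force: [0.5, 0.1, 0.2]
grip_width: 0.267
```

Emit:
servo_tool(
  dp=[
    [0, 0.01, -0.5],
    [0, 0.01, -0.4],
    [0, 0, -0.3],
    [0, 0, -0.15],
    [0, 0, 0],
  ],
  yaw=[0, 0, 0, 0, 0],
)

```text
time: 36.9
position: [0.5363, 0.0027, 0.237]
tool_rot: [1.357, 1.106, -1.358]
ft_force: [0.3, -0.1, 0.2]
grip_width: 0.259
```

Emit:
servo_tool(
  dp=[
    [0, 0, 0],
    [0, 0, 0],
    [0, 0, 0],
    [0, 0, 0],
    [0, 0, 0],
  ],
  yaw=[0, 0, 0, 0, 0],
)

```text
time: 37.4
position: [0.5363, 0.0021, 0.2371]
tool_rot: [1.358, 1.105, -1.358]
ft_force: [-0.2, 0.4, -0.7]
grip_width: 0.262
```

```bash
python3 - <<'E'
from h import *
im,d,s=grab('wrist','w19');pose(im,d,s)
plan([0.536,.0028,.239],-.203)
W=cloud('wrist',d,s);M=R.from_rotvec(s['tool_rot']).as_matrix();Tt=(W-s['position'])@M
for v in range(160,226,4): print(v,[ (Tt[v,u].round(4).tolist(),W[v,u].round(4).tolist()) for u in (254,)])
cv2.imwrite('pics/w19c.png',cv2.cvtColor(cv2.resize(im[80:240,190:320],None,fx=4,fy=3.7,interpolation=cv2.INTER_CUBIC),cv2.COLOR_RGB2BGR))
im,d,s=grab('side','s19')
cv2.imwrite('pics/s19c.png',cv2.cvtColor(cv2.resize(im[110:260,220:400],None,fx=4,fy=4,interpolation=cv2.INTER_CUBIC),cv2.COLOR_RGB2BGR))
E
```

```text
n 659 c [ 0.019  -0.0013 -0.0073] axis [ 0.955 -0.104  0.278] tilt z -16.3 tilt y -6.2 x -0.001 0.172
t 37.45 p [0.5363 0.0022 0.2371] jaw -0.204 tilt [ 0.  0. -1.] q7 -0.2 f [-0.6 -0.6 -1. ] w 0.267
[[-0.02, -0.0, -0.0], [-0.02, -0.0, -0.0], [-0.02, -0.0, -0.0], [-0.02, -0.0, -0.0], [-0.02, -0.0, -0.0]] yaw [-0.0, -0.0, -0.0, -0.0, -0.0]
160 [([0.1606, -0.0013, -0.017], [0.5384, 0.019, 0.0765])]
164 [([0.1605, -0.0013, -0.0127], [0.5376, 0.0148, 0.0766])]
168 [([0.1603, -0.0013, -0.0084], [0.5367, 0.0106, 0.0768])]
172 [([0.1564, -0.0013, -0.0048], [0.536, 0.0071, 0.0807])]
176 [([0.1558, -0.0013, -0.0006], [0.5351, 0.003, 0.0813])]
180 [([0.1274, -0.0013, -0.0031], [0.5356, 0.0054, 0.1097])]
184 [([0.1131, -0.0013, -0.0027], [0.5356, 0.0051, 0.124])]
188 [([0.099, -0.0013, -0.0027], [0.5356, 0.005, 0.1381])]
192 [([0.0869, -0.0012, -0.0024], [0.5355, 0.0047, 0.1502])]
196 [([0.076, -0.0012, -0.0022], [0.5355, 0.0045, 0.1611])]
200 [([0.0418, -0.0012, -0.0094], [0.537, 0.0115, 0.1953])]
204 [([0.0308, -0.0012, -0.01], [0.5371, 0.0122, 0.2063])]
208 [([0.0219, -0.0012, -0.0103], [0.5372, 0.0124, 0.2152])]
212 [([0.017, -0.0012, -0.0093], [0.537, 0.0115, 0.2201])]
216 [([0.0108, -0.0012, -0.009], [0.5369, 0.0111, 0.2263])]
220 [([0.0043, -0.0012, -0.0089], [0.5369, 0.011, 0.2328])]
224 [([-0.0003, -0.0011, -0.0083], [0.5368, 0.0104, 0.2374])]
```

View pics/w19c.png

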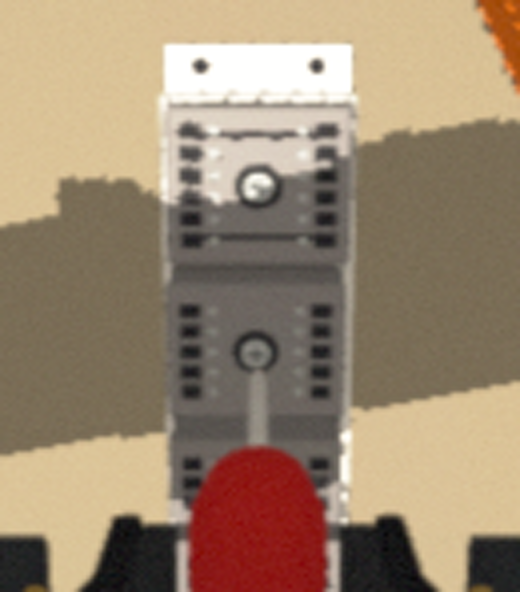

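View pics/s19c.png

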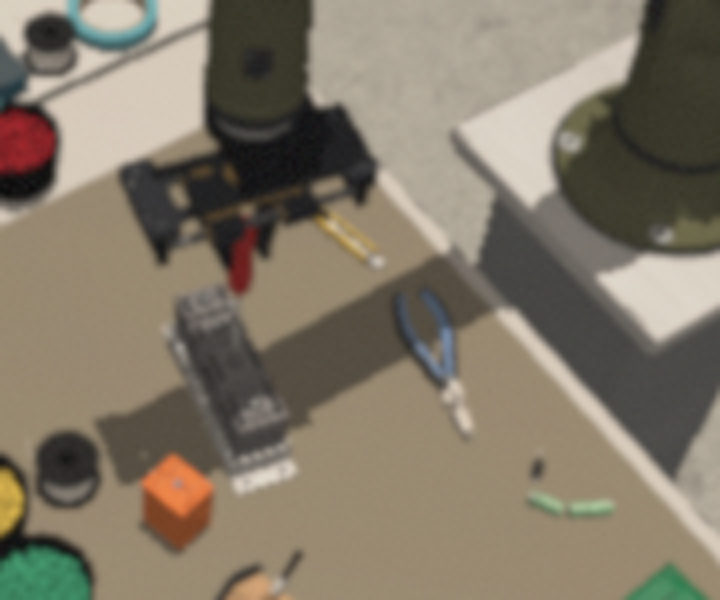

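```bash
python3 - <<'E'
from h import *
im,d,s=load('w19');print(ray('wrist',(254,175.1),.081,s))
ctrl.close_job()
E
```

```text
[0.53529037 0.00391027 0.081     ]
the job is handed in; nothing more can be done
```

The job is handed in at about 37.5 s of the 64 s allowed. The controller gave no verdict.

**Modules:** Both grey modules are in their own bays. I pressed each one to the floor, with about 20 N (wide) and 25 N (narrow) upward at the expected heights, and only then let go. After release both tops measured about 77 mm above the bench. Both centres were within about 1 mm of their bay centres.

**Screwdriver:** I drew it out along its bore. It would not swing plumb on its own with the grip eased to 4 N. I turned it in the grip instead by pushing the blade lightly against the end face of the fitted 27 mm module.

**Last check before hand-in:**

| Quantity | Measured |
|---|---|
| Tilt from plumb | about 1° |
| Blade tip, x and y | about (0.535, 0.003) m |
| Wide module's screw, x and y | (0.535, 0.004) m |
| Tip height above the screw | about 23 mm |
| Grip force set | 15 N |

One reading disagreed in that check. My automatic handle-tilt fit gave −16°, because stray red pixels from elsewhere had got into it. I used the depth points along the shank instead.

I did not go near the spool, marker or brush after drawing the screwdriver. I did not re-measure their positions at the end.

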